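# Load the purge hood and set its gas valve

## Robot

A 6-joint arm with a two-finger parallel gripper is mounted at the origin on the work surface. World frame = base frame: x ahead of the robot, y to its left, z up, the work surface at z = 0. Lengths are in m, angles in degrees, forces in N, time in s.
With the tool pointing down it reaches from about 0.35 to 0.975 m from the base axis. Payload 4.9 kg.
Tool frame: the origin (TCP) lies between the finger pads; the fingertips stand 8 mm ahead of it and the grasp point (between the pads) lies 11 mm behind it; z points along the fingers, y is the direction in which the jaws open and shut (so a half turn about z gives the same grasp; the last joint's range is limited). The gripper opens to 85 mm and grips with 20 to 120 N. Pads are 22 mm wide; open, the fingers measure 114 mm over their backs; the gripper's body (76 mm by 85 mm) begins 54 mm behind the grasp point. The pads swing forward as they close: fully open they stand 13 mm farther back than shut.
Start: joints at [61.822, 3.019, 92.412, -0, 84.569, -6.818], TCP at [0.228, 0.582, 0.239] pointing down, gripper open.
Joint ranges: [-172.51, 172.51], [-57.92, 126.97], [3.15, 148.05], [-58.71, 238.71], [5.1, 150.11], [-179.66, 179.66]. Speed limits (degrees/s): [147.25, 147.25, 180, 180, 180, 180].

## Interface

Orientations are given as [roll, pitch, yaw] about the fixed x, y, z axes, in that order (R = Rz(yaw) Ry(pitch) Rx(roll)).
In Python, from cell import * gives the robot as it stands.
- The arm moves only by the tool send_rows, never from a script. Its argument "commands" is a list of rows, each an object with "xyz": the shift along the tool's x, y, z in mm, a list of three; "angular": the turn, a rotation vector about the tool's x, y, z in rad, a list of three; "claw": the opening, from 0 (shut) to 1 (fully open). A call has exactly 5 rows; each row is the pose to reach, as a shift and turn from the pose measured when the call began, along the tool's axes at that moment; what a row does not reach only later rows make up. A row lasts 1/10 s, in which the tool goes at most 50 mm and 8.59 degrees, less where a joint would pass 70% of its speed; a pose out of reach is approached as far as the arm can. A call with a gripper value outside its range is refused whole. The fingers move at their own pace and stop on an object; "newtons" is the grip in N (left out, the last holds). Time passes only in rows, so rows that repeat a pose let the fingers close, or fill a call up. It gives the time, the measured TCP pose, the force and the opening at its end, in the units of the state.
- read_state(): the state, without advancing time (a new reading comes with each control period).
- read_camera(name): name is "scene" or "top" or "wrist"; returns the picture (384x512x3 uint8, red, green, blue); there is no depth.
- camera_info(name): a dict with "fx", "fy", "cx", "cy" (pixels), "R" (3x3) and "t" (3): a world point X has camera coordinates R X + t; the wrist camera has in their place "hand_eye" (4x4, takes a point from camera to tool coordinates, whose origin is the TCP and whose axes are the flange's). Camera axes: x right, y down, z forward; pixel columns grow to the right and rows downward; lengths in m; the calibration is good to about 2 mm. A picture is of the moment at which its call begins: read the wrist's pose just before it. camera_info takes no time and is no camera call.
- job_done(): hands the job in, once; it reports no verdict.
The state is a dict: "time_s": time; "joint_positions": joint angles; "joint_vel": joint speeds; "joint_efforts": joint torques, N m; "tool_pos": TCP position; "orientation": TCP orientation; "contact_force": force on the tool from outside, world axes, zero at the start; "moment": the same for the moment, N m; "gripper_width": finger opening in m.
Only numpy, scipy, OpenCV 4.12 (cv2) and the standard library are available. Lean on these libraries where they do the work, as an engineer would, in place of code of your own. Each camera call takes 0.05 s, during which the arm holds its last target.

## Task

Push the sample tray by its grip post along its rails, under the lintel, until it is fully home in the purge hood, and leave it there. Then take the handwheel's handle, turn the gas valve clockwise until it closes on its stop, and back it off exactly two full turns. Finish there with the gripper still holding the handle; do not disturb the loose things on the bench.

Things in the scene. Friction and masses are not known exactly. Their poses are not given: they have to be found in the camera images.
- hood: Fixed grey purge hood on the bench, a box 200 mm deep, 190 mm wide and 120 mm tall with a clear roof and an open mouth (gap 146 mm wide, its lintel 106 mm above the bench). Origin: on the bench, under the middle of the mouth. Its x axis points horizontally straight into the hood: the direction in which the tray slides. A flat base with two low rails (22 mm tall) runs 275 mm out of the mouth, along -x.
- tray (a joint): Travel of the steel sample tray along its rails in m: 0 = pulled right out, grows as it goes in, 0.150 = fully home against its stop inside the hood. It takes about 2 N to slide and stays where it is left.
- tray_grip (a point): Middle of the top of the tray's upright black grip post: 20 mm diameter, free over the 98 mm below this point, top 128 mm above the bench. The post stands at the outer end of the tray and stays outside the hood (80 mm before the mouth when home). The tray's sample cup (82 mm above the bench at its top) is 140 mm farther in.
- wheel_centre (a point): Point on the upright axis of the valve's handwheel, at the top of its rim, 111 mm above the bench. The wheel lies level on a fixed brass valve: dark steel, three spokes, 125 mm over the rim; the hub stands up to 6 mm above this point. It is the only spoked wheel on the bench.
- valve_wheel (a joint): Angle of the handwheel in rad: 0 = closed, on its stop; grows as it opens, counter-clockwise seen from above, many turns (upper stop at four turns). Turning it takes about 0.12 N m (some 2 to 3 N at the handle); it stays where it is left.
- wheel_handle: The handwheel's upright black handle, a round grip 24 mm diameter and 65 mm tall that spins freely on its own pin, so it can be held without turning the wrist as it goes round. Origin: middle of its underside, 55 mm from the wheel's axis and 113 mm above the bench; top at 178 mm.
- cone_spindle: Bystander, loose: steel measuring spindle standing on its 50 mm disc, 70 mm tall. Origin: middle of its underside.
- sample_jar: Bystander, loose: capped sample jar, 50 mm diameter, 55 mm tall. Origin: middle of its underside.
- solvent_bottle: Bystander, loose: amber bottle with a black cap, 72 mm diameter, 125 mm tall. Origin: middle of its underside.
- spatula: Bystander, loose: spatula lying flat.
- spacer_ring: Bystander, loose: flat aluminium ring, 60 mm diameter, 14 mm tall. Origin: middle of its underside.
- beaker: Bystander, loose: open glass beaker, 66 mm diameter, 80 mm tall. Origin: middle of its underside.
- wrench: Bystander, loose: wrench lying flat.
Not all that is in view belongs to the job. Leave any red look-alike of the part that bears wheel_centre alone.

How it is judged (in metres and radians):
On the way, in this order (a step that is already met when the one before it is completed fails the run):
1. the tray is fully home in the hood (value of joint tray above 0.144 m), for 0.2 s.
2. with the tray home, the valve is closed on its stop (value of joint tray above 0.144 m and value of joint valve_wheel below 0.08 rad), for 0.1 s.
At the end, for the whole second after the job is handed in: The tray is within 6 mm of fully home; the valve stands two turns (720 degrees) open from its stop, within 15 degrees, and is still; the fingers hold the wheel's handle with more than 5 N of contact force (value of joint tray above 0.144 m and value of joint valve_wheel between 12.306 and 12.826 rad and velocity of joint valve_wheel between -0.1 and 0.1 rad/s and contact force between wheel_handle and the fingers above 5 N and distance between the grasp point and wheel_handle below 0.08 m); the arm keeps its last pose, push and grip.
It fails at once if a loose bystander on the bench is moved by more than 30 mm (distance of any of cone_spindle, sample_jar, solvent_bottle, spatula, spacer_ring, beaker, wrench from where it was at the start of the episode above 0.03 m).
It also fails if it takes over 69 s, if anything falls off the work surface, if the arm or the gripper's body presses on something with over 40 N, if the wrist force passes 120 N, or if a joint passes its speed limit or range.

## Working session

There is one attempt and no reset: what is moved stays moved. The work goes in short steps, Python scripts to look and compute and a tool call to move; the robot and the scene stay as the last step left them, time stands still between calls to the robot, and variables do not carry over. Pictures are saved under pics/ and viewed, and the job is handed in when it is done.

Besides the shell and the picture viewer there is one more tool, called after "Request:" by a JSON object that holds its "name" and its "arguments", one argument or row to a line. send_rows: Moves the arm, as the interface text tells. Its arguments: {"type":"object","properties":{"commands":{"type":"array","items":{"type":"object","properties":{"xyz":{"type":"array","items":{"type":"number"}},"angular":{"type":"array","items":{"type":"number"}},"claw":{"type":"number"}}}},"newtons":{"type":"number"}},"required":["commands"]}

```bash
mkdir -p pics; ls
python3 - <<'E'
from cell import *
import cv2
print(read_state())
for n in ("scene","top","wrist"):
    print(n,camera_info(n))
    im=read_camera(n); cv2.imwrite(f"pics/{n}0.png",im[:,:,::-1])
E
```

```text
pics
{'time_s': 0.0, 'joint_positions': array([ 6.18215182e+01,  3.05767150e+00,  9.24935426e+01, -3.18747739e-04,
        8.45687178e+01, -6.81848643e+00]), 'joint_vel': array([-0.05789765, -0.04173407, -0.01100115, -0.01400421, -0.00128304,
        0.07509785]), 'joint_efforts': array([-7.13209429e-04, -3.93686378e+01, -3.70172954e+01, -1.87835817e-04,
        7.12881127e-03, -3.56204896e-05]), 'tool_pos': array([0.22735205, 0.58151947, 0.23804342]), 'orientation': array([-1.79880879e+02, -1.39238147e-02,  1.58640021e+02]), 'contact_force': array([-0.04726546,  0.23305725, -0.2059308 ]), 'moment': array([-0.01598456, -0.02805524,  0.02309896]), 'gripper_width': 0.08524491433261078}
scene {'fx': 498.91871002524323, 'fy': 498.91871002524323, 'cx': 255.3858550819802, 'cy': 184.35434055789707, 'R': array([[-0.74650576,  0.66511907, -0.0185948 ],
       [ 0.38823883,  0.41270926, -0.82397918],
       [-0.54037002, -0.62232443, -0.56631489]]), 't': array([ 0.42834933, -0.10207559,  1.96878839])}
top {'fx': 362.52069397088064, 'fy': 362.52069397088064, 'cx': 263.9273652536373, 'cy': 195.42456196729293, 'R': array([[ 1.90454433e-02, -9.99818263e-01,  8.43680329e-04],
       [-9.78098958e-01, -1.88066318e-02, -2.07289021e-01],
       [ 2.07267215e-01,  3.12270844e-03, -9.78279382e-01]]), 't': array([-0.04497602,  0.54687809,  1.19895994])}
wrist {'fx': 345.7760797198, 'fy': 345.7760797198, 'cx': 258.2911427304538, 'cy': 190.8389304567381, 'hand_eye': array([[ 1.10730905e-04, -9.52575711e-01, -3.04301662e-01,
         7.68138577e-02],
       [ 9.99999965e-01,  1.78595658e-04, -1.95184555e-04,
         4.41941765e-04],
       [ 2.40275022e-04, -3.04301630e-01,  9.52575698e-01,
        -1.35055296e-01],
       [ 0.00000000e+00,  0.00000000e+00,  0.00000000e+00,
         1.00000000e+00]])}
```

View pics/scene0.png

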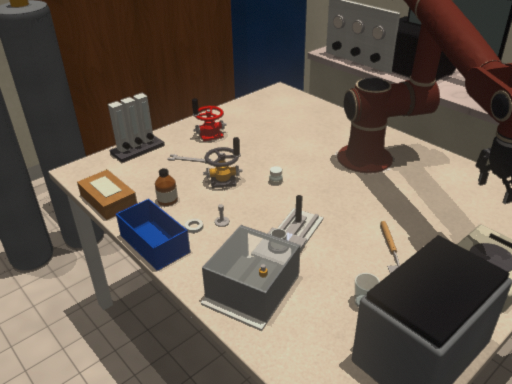

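View pics/top0.png

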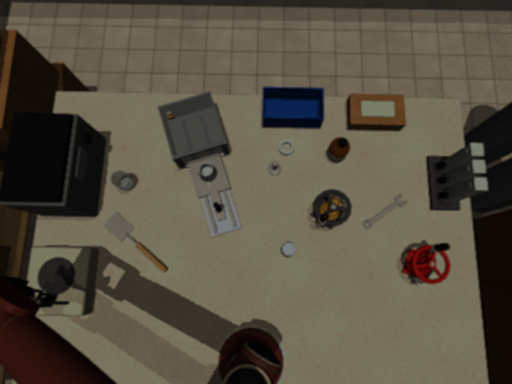

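View pics/wrist0.png

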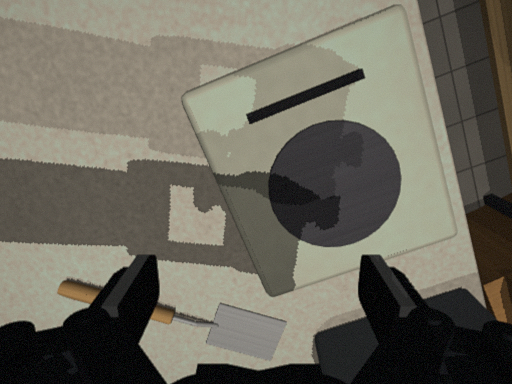

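The scene shows the dark steel wheel on the brass valve at scene (222,158) and top (331,208). The red look-alike is at scene (208,115) and top (426,263). The grip post is at scene (298,203) and top (219,207), and the hood is at top (195,130). The other upright things that could be mistaken for them are the spindle at top (275,168), the cup at (207,172) and the bottle at (339,150). I choose the dark wheel and the black post, and check both in close crops.

Run:
```python
import cv2,numpy as np
t=cv2.imread("pics/top0.png");s=cv2.imread("pics/scene0.png")
def c(im,x,y,w,h,f,n): cv2.imwrite(f"pics/{n}.png",cv2.resize(im[y:y+h,x:x+w],None,fx=f,fy=f,interpolation=cv2.INTER_CUBIC))
a=t[175:240,295:365];b=t[85:245,150:250]
c(t,150,85,100,160,3.75,"tA") if 0 else c(t,150,85,110,160,3.5,"tA")
c(t,255,175,110,90,6,"tB")
c(s,190,130,110,70,7,"sB"); c(s,200,180,130,145,4,"sA")
```

```text
(no output)
```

View pics/tA.png

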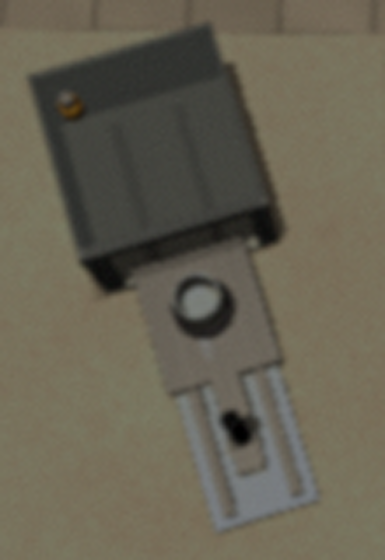

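View pics/tB.png

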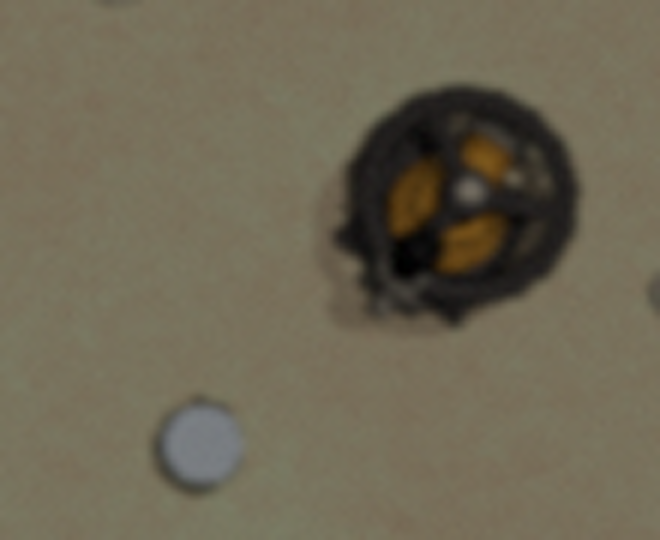

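View pics/sB.png

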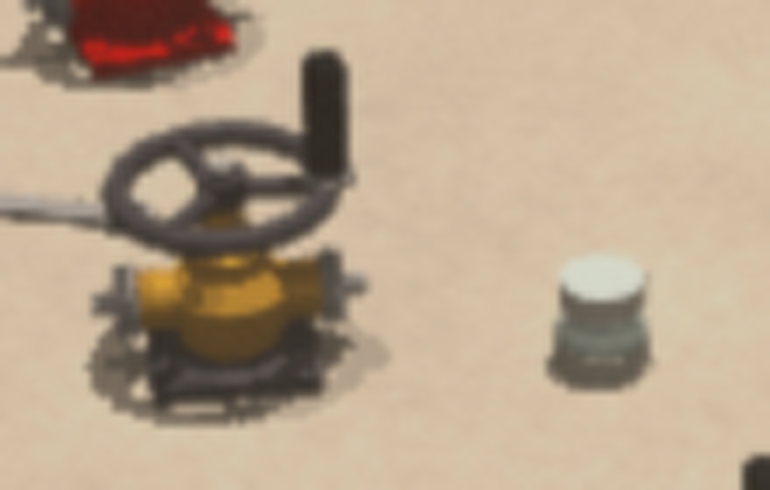

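View pics/sA.png

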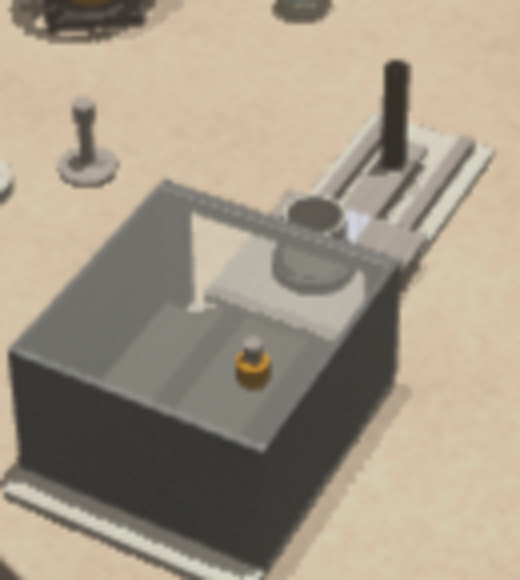

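```bash
cat > h.py <<'E'
import numpy as np
from cell import *
def ray(n,u,v):
    c=camera_info(n);R=np.array(c["R"]);t=np.array(c["t"])
    return -R.T@t, R.T@np.array([(u-c["cx"])/c["fx"],(v-c["cy"])/c["fy"],1])
def at(n,u,v,z):
    o,d=ray(n,u,v); return o+d*(z-o[2])/d[2]
def proj(n,X):
    c=camera_info(n);p=np.array(c["R"])@np.array(X)+c["t"]
    return np.array([c["fx"]*p[0]/p[2]+c["cx"],c["fy"]*p[1]/p[2]+c["cy"]])
E
python3 - <<'E'
from h import *
np.set_printoptions(precision=4,suppress=True)
A=lambda x,y:(150+x/3.5,85+y/3.5)
B=lambda x,y:(255+x/6,175+y/6)
S=lambda x,y:(190+x/7,130+y/7)
SA=lambda x,y:(200+x/4,180+y/4)
print("cam",ray("top",0,0)[0])
print("post top scene",at("scene",*SA(397,68),.128),"base scene",at("scene",*SA(394,165),.03))
for p in ((230,415),(240,435)): print("post top?",at("top",*A(*p),.128),at("top",*A(*p),.03))
print("cup top",at("top",*A(202,301),.082), at("scene",*SA(315,213),.082))
print("base",[at("top",*A(*p),.004)[:2] for p in ((220,530),(318,497),(178,395),(272,362))])
print("mouth lintel top ends",[at("top",*A(*p),.12)[:2] for p in ((85,255),(270,208))])
print("hood far edge top",[at("top",*A(*p),.12)[:2] for p in ((30,75),(210,25))])
print("hood scene top corners",[at("scene",*SA(*p),.12)[:2] for p in ((165,185),(398,262),(265,448),(12,350))])
print("hub",at("top",*B(469,190),.117),at("scene",*S(228,170),.117))
print("rim ctr",at("top",*B(463,197),.111))
print("handle top scene",at("scene",*S(325,60),.178),"base",at("scene",*S(325,178),.113))
print("handle top top",at("top",*B(412,255),.178),at("top",*B(412,255),.113))
print("jar",at("top",*B(200,445),.055),at("scene",*S(602,277),.055))
E
```

```text
cam [ 0.2873 -0.0384  1.2863]
post top scene [0.5011 0.1265 0.128 ] base scene [0.499  0.1253 0.03  ]
post top? [0.5026 0.1214 0.128 ] [0.5208 0.135  0.03  ]
post top? [0.4839 0.1113 0.128 ] [0.5006 0.124  0.03  ]
cup top [0.6247 0.1606 0.082 ] [0.6299 0.1692 0.082 ]
base [array([0.4075, 0.1431]), array([0.4428, 0.0454]), array([0.5456, 0.1931]), array([0.5824, 0.0976])]
mouth lintel top ends [array([0.6576, 0.2691]), array([0.7086, 0.0933])]
hood far edge top [array([0.8428, 0.3366]), array([0.9001, 0.161 ])]
hood scene top corners [array([0.7191, 0.1048]), array([0.6557, 0.2779]), array([0.8397, 0.3422]), array([0.903 , 0.1662])]
hub [ 0.5017 -0.2622  0.117 ] [ 0.5028 -0.2532  0.117 ]
rim ctr [ 0.4988 -0.26    0.111 ]
handle top scene [ 0.4612 -0.2218  0.178 ] base [ 0.4676 -0.2181  0.113 ]
handle top top [ 0.456  -0.2205  0.178 ] [ 0.4659 -0.2312  0.113 ]
jar [ 0.3648 -0.1202  0.055 ] [ 0.3669 -0.1181  0.055 ]
```

```bash
cat >> h.py <<'E'
from scipy.spatial.transform import Rotation as Ro
np.set_printoptions(precision=4,suppress=True)
def go(x,y,z,yaw):
    s=read_state(); R=Ro.from_euler('xyz',s["orientation"],degrees=True)
    T=Ro.from_euler('xyz',[180,0,yaw],degrees=True)
    print("t",s["time_s"],"pos",s["tool_pos"],s["orientation"],"F",s["contact_force"],"w",s["gripper_width"])
    print("xyz mm",(R.inv().apply(np.array([x,y,z])-s["tool_pos"])*1000).round(1),"ang",(R.inv()*T).as_rotvec().round(4))
E
python3 - <<'E'
from h import *
for p in ((97,215),(75,115),(104,150)): print(at("top",*p,.0),at("top",*p,.2))
go(.5005,.125,.24,200)
E
```

```text
[0.4766 0.5626 0.    ] [0.4471 0.4691 0.2   ]
[0.8587 0.6902 0.    ] [0.7698 0.5769 0.2   ]
[0.7212 0.5645 0.    ] [0.6538 0.4708 0.2   ]
t 0.15 pos [0.2274 0.5817 0.2383] [-179.9098   -0.0114  158.6404] F [-0.1734  0.4434 -0.6262] w 0.08507373721710448
xyz mm [-420.7 -325.8   -1.2] ang [-0.0014 -0.0008 -0.7219]
```

Request:
{"name": "send_rows", "arguments": {
  "commands": [
    {"xyz": [-40, -31, 0], "angular": [0, 0, -0.144], "claw": 1},
    {"xyz": [-80, -62, 0], "angular": [0, 0, -0.288], "claw": 1},
    {"xyz": [-120, -93, 0], "angular": [0, 0, -0.432], "claw": 1},
    {"xyz": [-160, -124, 0], "angular": [0, 0, -0.576], "claw": 1},
    {"xyz": [-200, -155, 0], "angular": [0, 0, -0.72], "claw": 1}
  ]
}}

```text
time_s: 0.65
tool_pos: [0.35, 0.3761, 0.2383]
orientation: [-179.9, -0.1, -161.1]
contact_force: [0.7, -0.1, 0.4]
gripper_width: 0.0852
```

```bash
python3 -c "
from h import *
go(.5005,.125,.24,200)"
```

```text
t 0.65 pos [0.35   0.3761 0.2383] [-179.9281   -0.075  -161.1054] F [ 0.6668 -0.1321  0.3903] w 0.08523912850568544
xyz mm [ -61.1 -286.4   -1.5] ang [-0.0012 -0.0013 -0.0193]
```

Request:
{"name": "send_rows", "arguments": {
  "commands": [
    {"xyz": [-10, -48, 0], "angular": [0, 0, -0.02], "claw": 1},
    {"xyz": [-20, -96, 0], "angular": [0, 0, -0.02], "claw": 1},
    {"xyz": [-30, -144, 0], "angular": [0, 0, -0.02], "claw": 1},
    {"xyz": [-40, -192, 0], "angular": [0, 0, -0.02], "claw": 1},
    {"xyz": [-51, -240, 0], "angular": [0, 0, -0.02], "claw": 1}
  ]
}}

```text
time_s: 1.15
tool_pos: [0.4764, 0.1637, 0.2384]
orientation: [-179.9, -0.1, -160.0]
contact_force: [1.0, 0.6, 0.0]
gripper_width: 0.0857
```

Request:
{"name": "send_rows", "arguments": {
  "commands": [
    {"xyz": [-10, -40, 0], "angular": [0, 0, 0], "claw": 1},
    {"xyz": [-10, -48, 0], "angular": [0, 0, 0], "claw": 1},
    {"xyz": [-10, -48, 0], "angular": [0, 0, 0], "claw": 1},
    {"xyz": [-10, -48, 0], "angular": [0, 0, 0], "claw": 1},
    {"xyz": [-10, -48, 0], "angular": [0, 0, 0], "claw": 1}
  ]
}}

```text
time_s: 1.65
tool_pos: [0.5015, 0.1233, 0.2383]
orientation: [-180.0, -0.1, -159.8]
contact_force: [-0.2, 0.7, -0.3]
gripper_width: 0.0855
```

```bash
python3 -c "
from h import *
import cv2
go(.5005,.125,.24,200)
cv2.imwrite('pics/w1.png',read_camera('wrist')[:,:,::-1])"
```

```text
t 1.65 pos [0.5015 0.1233 0.2383] [-179.962    -0.0724 -159.8462] F [-0.1772  0.67   -0.3303] w 0.08545025736146479
xyz mm [ 0.4  1.9 -1.7] ang [-0.0007 -0.0013  0.0027]
```

View pics/w1.png

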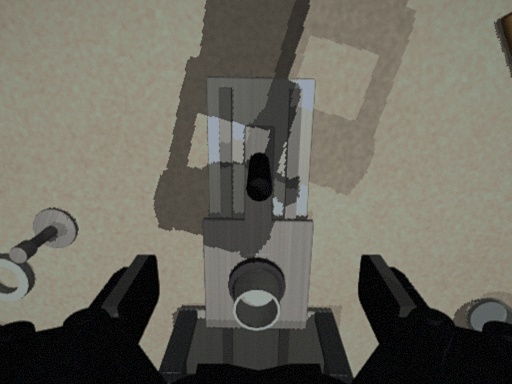

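```bash
cat >> h.py <<'E'
def wat(u,v,z):
    s=read_state(); c=camera_info("wrist"); H=np.array(c["hand_eye"])
    R=Ro.from_euler('xyz',s["orientation"],degrees=True)
    d=R.apply(H[:3,:3]@np.array([(u-c["cx"])/c["fx"],(v-c["cy"])/c["fy"],1])); o=R.apply(H[:3,3])+s["tool_pos"]
    return o+d*(z-o[2])/d[2]
E
python3 -c "
from h import *
print(wat(259,188,.128), wat(257,310,.082),wat(208,80,.004),wat(314,80,.004),wat(205,218,.03),wat(312,220,.03))"
```

```text
[0.5008 0.123  0.128 ] [0.634 0.17  0.082] [0.4467 0.048  0.004 ] [0.4095 0.1493 0.004 ] [0.5807 0.0911 0.03  ] [0.5433 0.1994 0.03  ]
```

The wrist view shows the post top at (259,188), under the jaws and between the rails. That puts it at (0.501, 0.123), and the cup is 141 mm farther in, as described. I'm descending to grip it.

Request:
{"name": "send_rows", "arguments": {
  "commands": [
    {"xyz": [1, 0, 40], "angular": [0, 0, 0], "claw": 1},
    {"xyz": [1, 0, 80], "angular": [0, 0, 0], "claw": 1},
    {"xyz": [1, 0, 120], "angular": [0, 0, 0], "claw": 1},
    {"xyz": [1, 0, 143], "angular": [0, 0, 0], "claw": 1},
    {"xyz": [1, 0, 143], "angular": [0, 0, 0], "claw": 1}
  ]
}}

```text
time_s: 2.2
tool_pos: [0.4967, 0.1235, 0.091]
orientation: [179.9, -0.5, -159.7]
contact_force: [-1.3, 0.2, -0.7]
gripper_width: 0.0852
```

Request:
{"name": "send_rows", "arguments": {
  "newtons": 30,
  "commands": [
    {"xyz": [0, 0, 0], "angular": [0, 0, 0], "claw": 0},
    {"xyz": [0, 0, 0], "angular": [0, 0, 0], "claw": 0},
    {"xyz": [0, 0, 0], "angular": [0, 0, 0], "claw": 0},
    {"xyz": [0, 0, 0], "angular": [0, 0, 0], "claw": 0},
    {"xyz": [0, 0, 0], "angular": [0, 0, 0], "claw": 0}
  ]
}}

```text
time_s: 2.7
tool_pos: [0.4981, 0.1225, 0.0926]
orientation: [-179.9, -0.4, -159.7]
contact_force: [1.4, -4.7, 3.1]
gripper_width: 0.0191
```

```bash
python3 -c "
from h import *
print(read_state()['tool_pos'][:2]-[.501,.123]); c=np.array([.685,.185]);
for d in (.10,.115): p=read_state()['tool_pos'][:2]+d*np.array([np.cos(np.radians(20)),np.sin(np.radians(20))]); print(p); go(*p,.095,200)"
```

```text
[-0.0029 -0.0005]
[0.5921 0.1567]
t 2.7 pos [0.4981 0.1225 0.0926] [-179.8693   -0.4102 -159.7089] F [ 1.444  -4.6607  3.13  ] w 0.01912948262798843
xyz mm [-100.    -0.5   -3.1] ang [-0.0023 -0.0072  0.0051]
[0.6062 0.1618]
t 2.7 pos [0.4981 0.1225 0.0926] [-179.8693   -0.4102 -159.7089] F [ 1.444  -4.6607  3.13  ] w 0.01912948262798843
xyz mm [-115.    -0.6   -3.2] ang [-0.0023 -0.0072  0.0051]
```

Held at 19 mm. Now I push in along tool −x.

Request:
{"name": "send_rows", "arguments": {
  "commands": [
    {"xyz": [-15, 0, 0], "angular": [0, 0, 0], "claw": 0},
    {"xyz": [-33, 0, 0], "angular": [0, 0, 0], "claw": 0},
    {"xyz": [-51, 0, 0], "angular": [0, 0, 0], "claw": 0},
    {"xyz": [-69, 0, 0], "angular": [0, 0, 0], "claw": 0},
    {"xyz": [-80, 0, 0], "angular": [0, 0, 0], "claw": 0}
  ]
}}

```text
time_s: 3.2
tool_pos: [0.5745, 0.1489, 0.0926]
orientation: [-179.7, -0.4, -159.7]
contact_force: [-0.2, -6.9, 2.1]
gripper_width: 0.0195
```

Request:
{"name": "send_rows", "arguments": {
  "commands": [
    {"xyz": [-8, 0, 0], "angular": [0, 0, 0], "claw": 0},
    {"xyz": [-16, 0, 0], "angular": [0, 0, 0], "claw": 0},
    {"xyz": [-20, 0, 0], "angular": [0, 0, 0], "claw": 0},
    {"xyz": [-24, 0, 0], "angular": [0, 0, 0], "claw": 0},
    {"xyz": [-24, 0, 0], "angular": [0, 0, 0], "claw": 0}
  ]
}}

```text
time_s: 3.7
tool_pos: [0.5978, 0.157, 0.0926]
orientation: [-179.6, -0.3, -159.7]
contact_force: [1.9, -3.9, -1.8]
gripper_width: 0.0193
```

Request:
{"name": "send_rows", "arguments": {
  "commands": [
    {"xyz": [-2, 0, 0], "angular": [0, 0, 0], "claw": 0},
    {"xyz": [-4, 0, 0], "angular": [0, 0, 0], "claw": 0},
    {"xyz": [-6, 0, 0], "angular": [0, 0, 0], "claw": 0},
    {"xyz": [-7, 0, 0], "angular": [0, 0, 0], "claw": 0},
    {"xyz": [-7, 0, 0], "angular": [0, 0, 0], "claw": 0}
  ]
}}

```text
time_s: 4.2
tool_pos: [0.6046, 0.1593, 0.0926]
orientation: [-179.6, -0.3, -159.7]
contact_force: [-0.5, -5.4, -0.3]
gripper_width: 0.0194
```

Request:
{"name": "send_rows", "arguments": {
  "commands": [
    {"xyz": [-2, 0, 0], "angular": [0, 0, 0], "claw": 0},
    {"xyz": [-4, 0, 0], "angular": [0, 0, 0], "claw": 0},
    {"xyz": [-6, 0, 0], "angular": [0, 0, 0], "claw": 0},
    {"xyz": [-7, 0, 0], "angular": [0, 0, 0], "claw": 0},
    {"xyz": [-7, 0, 0], "angular": [0, 0, 0], "claw": 0}
  ]
}}

```text
time_s: 4.7
tool_pos: [0.6063, 0.1599, 0.0926]
orientation: [-179.6, -1.2, -159.7]
contact_force: [-20.8, -11.7, 15.6]
gripper_width: 0.0193
```

Request:
{"name": "send_rows", "arguments": {
  "commands": [
    {"xyz": [0, 0, 0], "angular": [0, 0, 0], "claw": 0},
    {"xyz": [0, 0, 0], "angular": [0, 0, 0], "claw": 0},
    {"xyz": [0, 0, 0], "angular": [0, 0, 0], "claw": 1},
    {"xyz": [0, 0, 0], "angular": [0, 0, 0], "claw": 1},
    {"xyz": [0, 0, 0], "angular": [0, 0, 0], "claw": 1}
  ]
}}

```text
time_s: 5.2
tool_pos: [0.6065, 0.1606, 0.0926]
orientation: [-179.7, -1.2, -159.7]
contact_force: [-0.3, -0.3, 0.2]
gripper_width: 0.062
```

```bash
python3 -c "
from h import *
go(.6063,.1599,.0926,200)"
```

```text
t 5.2 pos [0.6065 0.1606 0.0926] [-179.6641   -1.1563 -159.7095] F [-0.3207 -0.2751  0.1963] w 0.06201168135993929
xyz mm [ 0.4 -0.6  0.1] ang [-0.0059 -0.0202  0.0051]
```

Contact force is back to zero, so I lift straight up and check the tray.

Request:
{"name": "send_rows", "arguments": {
  "commands": [
    {"xyz": [0, 0, 0], "angular": [0, 0, 0], "claw": 1},
    {"xyz": [0, 0, -40], "angular": [0, -0.02, 0], "claw": 1},
    {"xyz": [0, 0, -80], "angular": [0, -0.02, 0], "claw": 1},
    {"xyz": [0, 0, -120], "angular": [0, -0.02, 0], "claw": 1},
    {"xyz": [0, 0, -150], "angular": [0, -0.02, 0], "claw": 1}
  ]
}}

```text
time_s: 5.7
tool_pos: [0.6097, 0.1629, 0.246]
orientation: [-179.6, 0.2, -159.7]
contact_force: [1.0, 0.7, 1.2]
gripper_width: 0.0854
```

```bash
python3 -c "
from h import *
import cv2
go(.463,-.220,.26,90)
cv2.imwrite('pics/w2.png',read_camera('wrist')[:,:,::-1])"
```

```text
t 5.7 pos [0.6097 0.1629 0.246 ] [-179.6426    0.1987 -159.6808] F [0.9905 0.7036 1.1626] w 0.08542833713620301
xyz mm [ 270.5 -308.2  -13. ] ang [-0.0008  0.0083  1.9254]
```

View pics/w2.png

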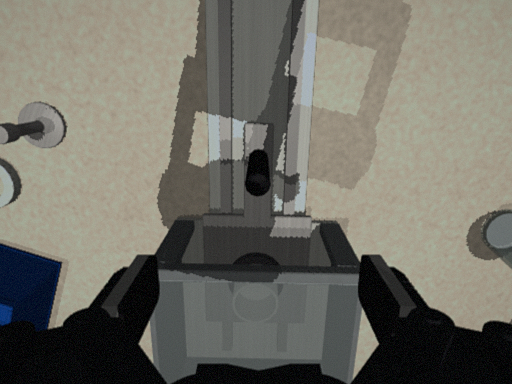

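```bash
python3 -c "
from h import *
p=wat(257,187,.128); print(p, np.linalg.norm(p[:2]-[.5008,.123]))
m=[wat(160,268,.12),wat(357,268,.12)]; print(m)
u=np.array([np.cos(np.radians(20)),np.sin(np.radians(20))]); print([(q[:2]-p[:2])@u for q in m])"
```

```text
[0.617  0.1625 0.128 ] 0.12268761120190821
[array([0.7193, 0.1093, 0.12  ]), array([0.6586, 0.271 , 0.12  ])]
[np.float64(0.07798217019450722), np.float64(0.0762468325499923)]
```

The wrist view shows the post at (257,187), about 78 mm before the lintel edge (row 268), with the cup under the hood. That fits the tray being home. Next is the handle.

Request:
{"name": "send_rows", "arguments": {
  "commands": [
    {"xyz": [21, -24, 0], "angular": [0, 0, 0.14], "claw": 1},
    {"xyz": [42, -48, 0], "angular": [0, 0, 0.28], "claw": 1},
    {"xyz": [63, -72, 0], "angular": [0, 0, 0.42], "claw": 1},
    {"xyz": [84, -96, 0], "angular": [0, 0, 0.56], "claw": 1},
    {"xyz": [105, -120, -5], "angular": [0, 0, 0.7], "claw": 1}
  ]
}}

```text
time_s: 6.25
tool_pos: [0.5543, 0.0135, 0.2559]
orientation: [179.9, 0.7, 159.9]
contact_force: [-0.8, -0.7, -0.4]
gripper_width: 0.0853
```

```bash
python3 -c "
from h import *
go(.463,-.220,.25,90)"
```

```text
t 6.25 pos [0.5543 0.0135 0.2559] [179.9091   0.7408 159.9163] F [-0.7626 -0.7112 -0.3517] w 0.08526000057757958
xyz mm [   5.6 -250.7    5.4] ang [0.0093 0.0103 1.2203]
```

Request:
{"name": "send_rows", "arguments": {
  "commands": [
    {"xyz": [1, -35, 0], "angular": [0, 0, 0.14], "claw": 1},
    {"xyz": [2, -70, 0], "angular": [0, 0, 0.28], "claw": 1},
    {"xyz": [3, -105, 0], "angular": [0, 0, 0.42], "claw": 1},
    {"xyz": [4, -140, 0], "angular": [0, 0, 0.56], "claw": 1},
    {"xyz": [4, -175, 0], "angular": [0, 0, 0.7], "claw": 1}
  ]
}}

```text
time_s: 6.75
tool_pos: [0.4898, -0.1504, 0.2555]
orientation: [179.4, 0.5, 119.5]
contact_force: [0.2, 0.0, -0.2]
gripper_width: 0.085
```

```bash
python3 -c "
from h import *
go(.463,-.220,.25,90)"
```

```text
t 6.75 pos [ 0.4898 -0.1504  0.2555] [179.4144   0.5128 119.4979] F [ 0.1702  0.0202 -0.2084] w 0.0850080363377182
xyz mm [-47.3 -57.7   5.3] ang [0.0123 0.0061 0.5149]
```

Request:
{"name": "send_rows", "arguments": {
  "commands": [
    {"xyz": [-12, -14, 0], "angular": [0, 0, 0.13], "claw": 1},
    {"xyz": [-24, -29, 0], "angular": [0, 0, 0.26], "claw": 1},
    {"xyz": [-36, -43, 0], "angular": [0, 0, 0.39], "claw": 1},
    {"xyz": [-47, -58, 5], "angular": [0.012, 0.006, 0.515], "claw": 1},
    {"xyz": [-47, -58, 5], "angular": [0.012, 0.006, 0.515], "claw": 1}
  ]
}}

```text
time_s: 7.25
tool_pos: [0.4619, -0.2211, 0.2495]
orientation: [-180.0, -0.0, 89.8]
contact_force: [0.2, 0.1, 0.2]
gripper_width: 0.0851
```

```bash
python3 -c "
from h import *
import cv2
go(.463,-.220,.25,90)
cv2.imwrite('pics/w3.png',read_camera('wrist')[:,:,::-1])"
```

```text
t 7.25 pos [ 0.4619 -0.2211  0.2495] [-179.959    -0.0216   89.8294] F [0.2418 0.1199 0.2233] w 0.08510999377702044
xyz mm [ 1.1  1.1 -0.5] ang [-0.0007 -0.0004 -0.003 ]
```

View pics/w3.png

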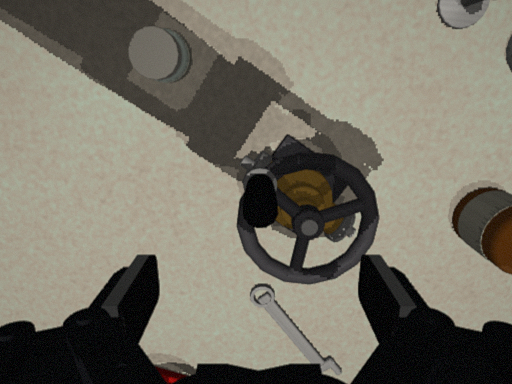

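```bash
python3 -c "
from h import *
h=wat(261,209,.178); c=wat(310,228,.117); print(h,c,np.linalg.norm((h-c)[:2]))
print(wat(308,217,.111), wat(238,218,.111),wat(378,218,.111),wat(308,152,.111),wat(308,283,.111))
import cv2
im=cv2.imread('pics/w3.png')[140:300,220:400]; cv2.imwrite('pics/w3c.png',cv2.resize(im,None,fx=3.7,fy=3.7,interpolation=cv2.INTER_CUBIC)*1)
"
```

```text
[ 0.4653 -0.2205  0.178 ] [ 0.507  -0.2606  0.117 ] 0.05791285660575454
[ 0.5058 -0.2531  0.111 ] [ 0.4462 -0.254   0.111 ] [ 0.5656 -0.2539  0.111 ] [ 0.5034 -0.1969  0.111 ] [ 0.5087 -0.3176  0.111 ]
```

View pics/w3c.png

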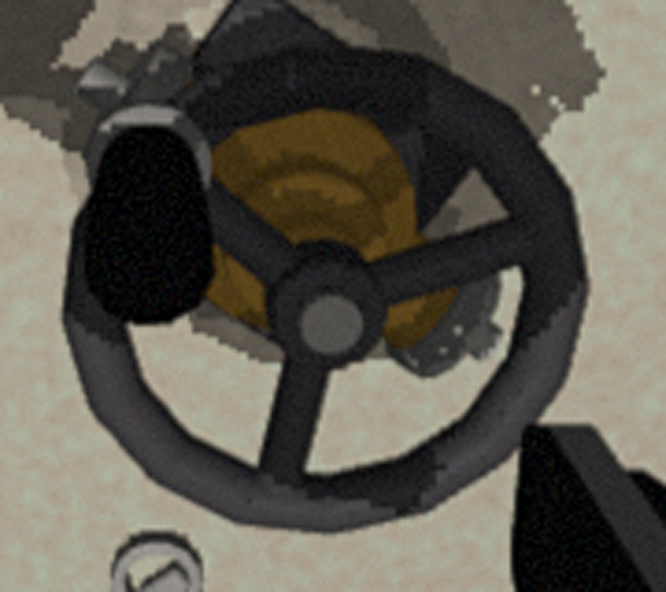

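The crop shows the dark three-spoke wheel, with the hub at wrist (310,228) and the handle top at (260,210). Their horizontal distance is about 56 mm against the 55 mm given. Centre is about (0.505,-0.259). I'm descending onto the handle.

Request:
{"name": "send_rows", "arguments": {
  "commands": [
    {"xyz": [0, 2, 30], "angular": [0, 0, 0], "claw": 1},
    {"xyz": [0, 2, 60], "angular": [0, 0, 0], "claw": 1},
    {"xyz": [0, 2, 90], "angular": [0, 0, 0], "claw": 1},
    {"xyz": [0, 2, 107], "angular": [0, 0, 0], "claw": 1},
    {"xyz": [0, 2, 107], "angular": [0, 0, 0], "claw": 1}
  ]
}}

```text
time_s: 7.8
tool_pos: [0.4629, -0.218, 0.1394]
orientation: [-179.7, -0.3, 90.2]
contact_force: [-0.7, -0.1, 0.5]
gripper_width: 0.0857
```

Request:
{"name": "send_rows", "arguments": {
  "newtons": 40,
  "commands": [
    {"xyz": [0, 0, 0], "angular": [0, 0, 0], "claw": 0},
    {"xyz": [0, 0, 0], "angular": [0, 0, 0], "claw": 0},
    {"xyz": [0, 0, 0], "angular": [0, 0, 0], "claw": 0},
    {"xyz": [0, 0, 0], "angular": [0, 0, 0], "claw": 0},
    {"xyz": [0, 0, 0], "angular": [0, 0, 0], "claw": 0}
  ]
}}

```text
time_s: 8.3
tool_pos: [0.4632, -0.2181, 0.1408]
orientation: [-179.8, -0.3, 90.2]
contact_force: [-2.1, 1.6, 4.1]
gripper_width: 0.0226
```

```bash
python3 -c "
from h import *
go(.463,-.220,.142,90)
import cv2
cv2.imwrite('pics/w4.png',read_camera('wrist')[:,:,::-1])"
```

```text
t 8.3 pos [ 0.4632 -0.2181  0.1408] [-179.7568   -0.2547   90.1641] F [-2.0652  1.6369  4.0554] w 0.022553573278984117
xyz mm [-1.9 -0.2 -1.2] ang [-0.0043 -0.0044  0.0029]
```

View pics/w4.png

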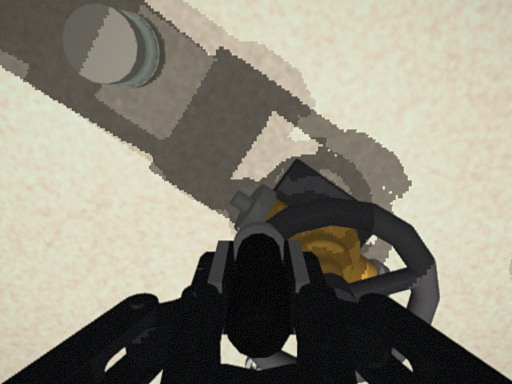

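```bash
cat > r.py <<'E'
import sys
from h import *
C=np.array([float(sys.argv[1]),float(sys.argv[2])]);step=float(sys.argv[3]);n=int(sys.argv[4]) if len(sys.argv)>4 else 1
s=read_state(); p=s["tool_pos"]; R=Ro.from_euler('xyz',s["orientation"],degrees=True)
d=p[:2]-C; a0=np.degrees(np.arctan2(d[1],d[0]))
t=d/np.linalg.norm(d)
print("t",s["time_s"],"ang",a0,"r",np.linalg.norm(d),"z",p[2],"F",s["contact_force"],"ccw tang F",s["contact_force"][:2]@[-t[1],t[0]],"rad",s["contact_force"][:2]@t)
T=Ro.from_euler('xyz',[180,0,90],degrees=True)
print("ang",(R.inv()*T).as_rotvec())
for k in range(1,5*n+1):
    a=np.radians(a0+step*k); q=np.r_[C+.055*np.array([np.cos(a),np.sin(a)]),.141]
    print((R.inv().apply(q-p)*1000).round(1))
E
python3 r.py .5034 -.2556 -9
```

```text
t 8.35 ang 137.02232074179838 r 0.05500782418419289 z 0.1407960988723848 F [-2.4672  2.3348  6.1196] ccw tang F -0.026272850703427334 rad 3.396776817311727
ang [-0.0042 -0.0044  0.0028]
[ 5.8  6.4 -0.2]
[10.6 13.6 -0.2]
[14.1 21.5 -0.2]
[16.4 29.8 -0.3]
[17.4 38.4 -0.3]
```

Request:
{"name": "send_rows", "arguments": {
  "commands": [
    {"xyz": [5.8, 6.4, 0], "angular": [0, 0, 0], "claw": 0},
    {"xyz": [10.6, 13.6, 0], "angular": [0, 0, 0], "claw": 0},
    {"xyz": [14, 21.5, 0], "angular": [0, 0, 0], "claw": 0},
    {"xyz": [16.4, 29.8, 0], "angular": [0, 0, 0], "claw": 0},
    {"xyz": [17.4, 38.4, 0], "angular": [0, 0, 0], "claw": 0}
  ]
}}

```text
time_s: 8.85
tool_pos: [0.5022, -0.1996, 0.1408]
orientation: [-179.8, -0.3, 90.2]
contact_force: [-3.4, 2.2, 2.4]
gripper_width: 0.0227
```

```bash
python3 r.py .5034 -.2556 -9
```

```text
t 8.85 ang 91.19647048149618 r 0.056029138880264756 z 0.14081648613145742 F [-3.3977  2.1716  2.3519] ccw tang F 3.3516067156084723 rad 2.242101608833275
ang [-0.0043 -0.0058  0.0035]
[-1.6  8.6 -0.2]
[-3.4 17.1 -0.3]
[-6.6 25.1 -0.3]
[-11.   32.5  -0.4]
[-16.5  39.2  -0.4]
```

```bash
python3 r.py .5034 -.2552 -15
```

```text
t 8.85 ang 91.20507303522899 r 0.05562922671861964 z 0.14081648613145742 F [-3.3977  2.1716  2.3519] ccw tang F 3.351270042224428 rad 2.2426048034670862
ang [-0.0043 -0.0058  0.0035]
[-2.3 14.3 -0.3]
[-7.5 27.6 -0.3]
[-16.1  39.2  -0.4]
[-27.3  48.1  -0.5]
[-40.5  53.8  -0.7]
```

Request:
{"name": "send_rows", "arguments": {
  "commands": [
    {"xyz": [-2.3, 14.3, 0], "angular": [0, 0, 0], "claw": 0},
    {"xyz": [-7.5, 27.6, 0], "angular": [0, 0, 0], "claw": 0},
    {"xyz": [-16, 39, 0], "angular": [0, 0, 0], "claw": 0},
    {"xyz": [-27.3, 48, 0], "angular": [0, 0, 0], "claw": 0},
    {"xyz": [-40.5, 53.8, 0], "angular": [0, 0, 0], "claw": 0}
  ]
}}

```text
time_s: 9.35
tool_pos: [0.5575, -0.24, 0.1408]
orientation: [-179.8, -0.3, 90.3]
contact_force: [-5.4, 1.5, 6.4]
gripper_width: 0.0225
```

```bash
python3 r.py .5034 -.2552 -18
```

```text
t 9.35 ang 15.685483710841226 r 0.05615134514522803 z 0.14080111293459835 F [-5.4098  1.4753  6.3777] ccw tang F 2.882920991318485 rad -4.809461881874391
ang [-0.0036 -0.0059  0.0045]
[-17.4   0.8  -0.3]
[-34.3  -2.6  -0.4]
[-49.2 -11.1  -0.5]
[-60.8 -23.8  -0.5]
[-68.  -39.5  -0.5]
```

Request:
{"name": "send_rows", "arguments": {
  "commands": [
    {"xyz": [-17.4, 1, 0], "angular": [0, 0, 0], "claw": 0},
    {"xyz": [-34.3, -2.4, 0], "angular": [0, 0, 0], "claw": 0},
    {"xyz": [-49.2, -10.8, 0], "angular": [0, 0, 0], "claw": 0},
    {"xyz": [-60.8, -23.5, 0], "angular": [0, 0, 0], "claw": 0},
    {"xyz": [-68, -39, 0], "angular": [0, 0, 0], "claw": 0}
  ]
}}

```text
time_s: 9.85
tool_pos: [0.5366, -0.3139, 0.1437]
orientation: [177.3, 0.8, 90.2]
contact_force: [2.6, -8.9, 2.5]
gripper_width: 0.0181
```

```bash
python3 - <<'E'
from scipy.optimize import least_squares
import numpy as np
P=np.array([[.4632,-.2181],[.5022,-.1996],[.5575,-.24],[*__import__('h').read_state()['tool_pos'][:2]]])
print(P[-1],least_squares(lambda c:np.hypot(*(P-c[:2]).T)-c[2],[.504,-.255,.055]).x,least_squares(lambda c:np.hypot(*(P-c[:2]).T)-.055,[.504,-.255]).x)
E
python3 r.py .504 -.255 -18
```

```text
[ 0.5366 -0.3139] [ 0.5025 -0.2626  0.0608] [ 0.5063 -0.2587]
t 9.85 ang -61.06164737258662 r 0.06729066140298157 z 0.14367317079268957 F [ 2.6091 -8.8788  2.4966] ccw tang F -2.0128133391212195 rad 9.032664743137657
ang [0.0475 0.0138 0.003 ]
[  5.  -22.2   1.6]
[  4.4 -39.4   0.7]
[  9.3 -55.9  -0.1]
[ 18.9 -70.1  -0.9]
[ 32.5 -80.6  -1.6]
```

The width fell to 18 mm and the tool tilted, so the handle has slid toward the edge of the pads. I'll look before moving on.

```bash
python3 -c "
from h import *
import cv2
for n in ('wrist','top','scene'):
  im=read_camera(n)[:,:,::-1]
  if n=='top': im=cv2.resize(im[150:270,270:400],None,fx=5,fy=5,interpolation=cv2.INTER_CUBIC)
  if n=='scene': im=cv2.resize(im[90:220,170:330],None,fx=4,fy=4,interpolation=cv2.INTER_CUBIC)
  cv2.imwrite(f'pics/{n}5.png',im)"
```

```text
(no output)
```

View pics/wrist5.png

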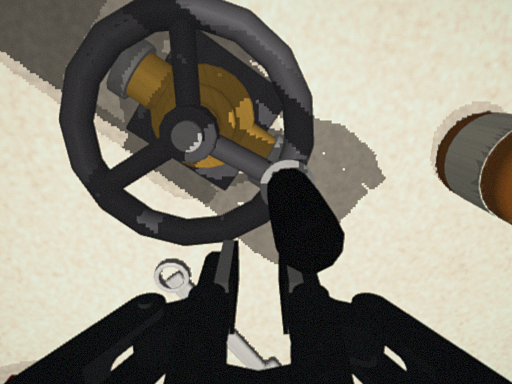

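View pics/top5.png

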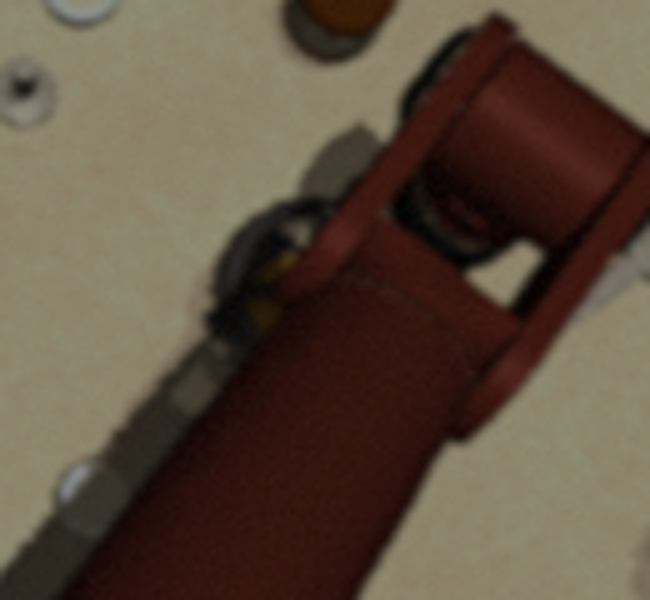

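View pics/scene5.png

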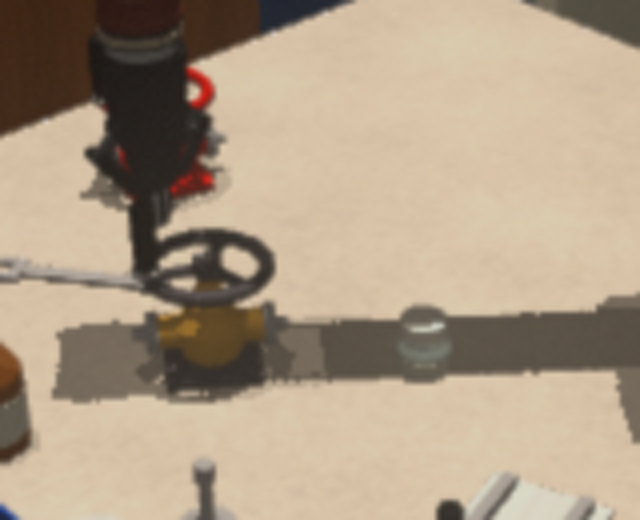

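```bash
python3 -c "
from h import *
s=read_state(); print(s['tool_pos'],s['orientation'],s['contact_force'],s['gripper_width'],s['time_s'])
c=wat(190,133,.117); print(c)
for q in ((285,172,.113),(320,248,.178)):
  h=wat(*q); d=(h-c)[:2]; print(h,np.linalg.norm(d),np.degrees(np.arctan2(d[1],d[0])))
"
```

```text
[ 0.5191 -0.3099  0.1405] [-179.8815   -0.2368   90.2164] [-0.7142 -0.3635  0.3804] 0.00015979672150843075 10.0
[ 0.4889 -0.2548  0.117 ]
[ 0.5332 -0.2741  0.113 ] 0.048292093147497016 -23.465389925828614
[ 0.5398 -0.2818  0.178 ] 0.0576164175532174 -27.944620591307373
```

The fingers slipped off completely (opening 0) and nothing is touching now. I'll rise, open and re-measure.

Request:
{"name": "send_rows", "arguments": {
  "commands": [
    {"xyz": [0, 0, -30], "angular": [0, 0, 0], "claw": 0},
    {"xyz": [0, 0, -65], "angular": [0, 0, 0], "claw": 0},
    {"xyz": [10, 0, -100], "angular": [0, 0, 0], "claw": 1},
    {"xyz": [30, 10, -110], "angular": [0, 0, 0], "claw": 1},
    {"xyz": [30, 10, -110], "angular": [0, 0, 0], "claw": 1}
  ]
}}

```text
time_s: 10.5
tool_pos: [0.5306, -0.2804, 0.2535]
orientation: [179.8, -0.1, 90.3]
contact_force: [-0.0, 0.1, 0.8]
gripper_width: 0.0431
```

Request:
{"name": "send_rows", "arguments": {
  "commands": [
    {"xyz": [0, 0, 0], "angular": [0, 0, 0], "claw": 1},
    {"xyz": [0, 0, 0], "angular": [0, 0, 0], "claw": 1},
    {"xyz": [0, 0, 0], "angular": [0, 0, 0], "claw": 1},
    {"xyz": [0, 0, 0], "angular": [0, 0, 0], "claw": 1},
    {"xyz": [0, 0, 0], "angular": [0, 0, 0], "claw": 1}
  ]
}}

```text
time_s: 11.0
tool_pos: [0.5303, -0.2806, 0.2527]
orientation: [179.9, -0.1, 90.3]
contact_force: [-1.3, -0.4, 0.0]
gripper_width: 0.0856
```

```bash
python3 -c "
from h import *
import cv2
go(.5,-.28,.25,90)
cv2.imwrite('pics/w6.png',read_camera('wrist')[:,:,::-1])"
```

```text
t 11.0 pos [ 0.5303 -0.2806  0.2527] [179.891   -0.1007  90.2619] F [-1.3255 -0.3738  0.0295] w 0.08555570747067404
xyz mm [  0.7 -30.3   2.7] ang [ 0.0019 -0.0018  0.0046]
```

View pics/w6.png

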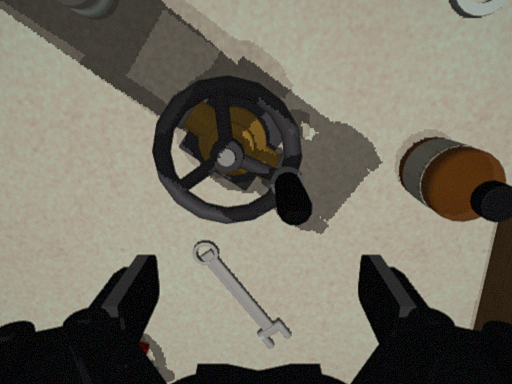

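```bash
python3 -c "
from h import *
c=wat(227.5,157.5,.117); h=wat(294.5,207,.178); d=(h-c)[:2]; print(c,h,np.linalg.norm(d),np.degrees(np.arctan2(d[1],d[0])))
h2=wat(288,172,.113);d=(h2-c)[:2]; print(h2,np.linalg.norm(d),np.degrees(np.arctan2(d[1],d[0])))
import cv2
im=cv2.imread('pics/w6.png')[60:240,140:330]; cv2.imwrite('pics/w6c.png',cv2.resize(im,None,fx=3.3,fy=3.3,interpolation=cv2.INTER_CUBIC))
"
```

```text
[ 0.5071 -0.2612  0.117 ] [ 0.5552 -0.2805  0.178 ] 0.051788447844294094 -21.821456043417093
[ 0.5562 -0.274   0.113 ] 0.05067061012869965 -14.582738295633098
```

View pics/w6c.png

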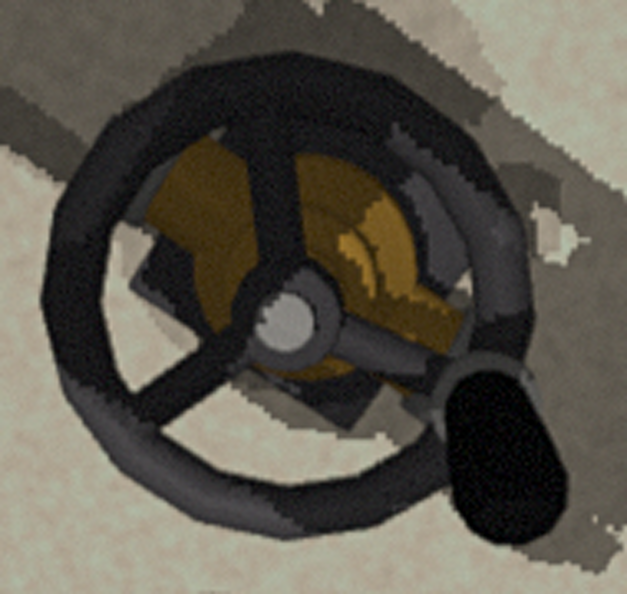

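The handle top is at wrist (294,207) and the hub at (227,157), so the handle stands at about −22°. It probably met the stop there and the pads slid along it. I'll turn the tool so the jaws lie along world y (tangential here), regrip centred and harder, and test the stop gently.

Request:
{"name": "send_rows", "arguments": {
  "commands": [
    {"xyz": [0, 5, 0], "angular": [0, 0, 0.145], "claw": 1},
    {"xyz": [0, 10, 0], "angular": [0, 0, 0.29], "claw": 1},
    {"xyz": [0, 15, 0], "angular": [0, 0, 0.435], "claw": 1},
    {"xyz": [0, 20, 0], "angular": [0, 0, 0.58], "claw": 1},
    {"xyz": [0, 25, 0], "angular": [0, 0, 0.725], "claw": 1}
  ]
}}

```text
time_s: 11.55
tool_pos: [0.5555, -0.2805, 0.2528]
orientation: [180.0, -0.1, 48.4]
contact_force: [0.1, -0.1, -0.6]
gripper_width: 0.0854
```

Request:
{"name": "send_rows", "arguments": {
  "commands": [
    {"xyz": [0, 0, 0], "angular": [0, 0, 0.145], "claw": 1},
    {"xyz": [0, 0, 0], "angular": [0, 0, 0.29], "claw": 1},
    {"xyz": [0, 0, 0], "angular": [0, 0, 0.435], "claw": 1},
    {"xyz": [0, 0, 0], "angular": [0, 0, 0.58], "claw": 1},
    {"xyz": [0, 0, 0], "angular": [0, 0, 0.725], "claw": 1}
  ]
}}

```text
time_s: 12.05
tool_pos: [0.5555, -0.2805, 0.2527]
orientation: [-179.9, -0.1, 6.5]
contact_force: [-0.4, 0.6, -0.1]
gripper_width: 0.0854
```

```bash
python3 -c "
from h import *
go(.556,-.281,.25,0)"
```

```text
t 12.05 pos [ 0.5555 -0.2805  0.2527] [-179.9124   -0.1115    6.5002] F [-0.3939  0.5978 -0.0979] w 0.08541305738771096
xyz mm [0.5 0.5 2.7] ang [-0.0016 -0.0019  0.1135]
```

Request:
{"name": "send_rows", "arguments": {
  "commands": [
    {"xyz": [0, 0, 0], "angular": [0, 0, 0.113], "claw": 1},
    {"xyz": [0, 0, 0], "angular": [0, 0, 0.113], "claw": 1},
    {"xyz": [0, 0, 0], "angular": [0, 0, 0.113], "claw": 1},
    {"xyz": [0, 0, 0], "angular": [0, 0, 0.113], "claw": 1},
    {"xyz": [0, 0, 0], "angular": [0, 0, 0.113], "claw": 1}
  ]
}}

```text
time_s: 12.55
tool_pos: [0.5555, -0.2805, 0.2527]
orientation: [-179.9, -0.1, 0.1]
contact_force: [-0.0, -0.5, -0.5]
gripper_width: 0.0851
```

```bash
python3 -c "
from h import *
import cv2
go(.556,-.281,.25,0)
cv2.imwrite('pics/w7.png',read_camera('wrist')[:,:,::-1])"
```

```text
t 12.55 pos [ 0.5555 -0.2805  0.2527] [-179.903    -0.1013    0.0831] F [-0.0063 -0.5018 -0.4725] w 0.08508249693481341
xyz mm [0.5 0.5 2.7] ang [-0.0017 -0.0018  0.0015]
```

View pics/w7.png

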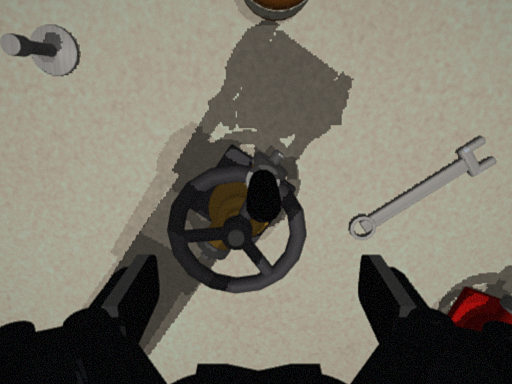

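```bash
python3 -c "
from h import *
c=wat(236.5,238.5,.117); h=wat(263,205,.178); d=(h-c)[:2]; print(c,h,np.linalg.norm(d),np.degrees(np.arctan2(d[1],d[0])))
"
```

```text
[ 0.5051 -0.2617  0.117 ] [ 0.5582 -0.2835  0.178 ] 0.0573932924507504 -22.373575662929408
```

Request:
{"name": "send_rows", "arguments": {
  "commands": [
    {"xyz": [1.5, 1.5, 30], "angular": [0, 0, 0], "claw": 1},
    {"xyz": [1.5, 1.5, 60], "angular": [0, 0, 0], "claw": 1},
    {"xyz": [1.5, 1.5, 90], "angular": [0, 0, 0], "claw": 1},
    {"xyz": [1.5, 1.5, 111], "angular": [0, 0, 0], "claw": 1},
    {"xyz": [1.5, 1.5, 111], "angular": [0, 0, 0], "claw": 1}
  ]
}}

```text
time_s: 13.1
tool_pos: [0.5549, -0.2803, 0.1372]
orientation: [-179.7, 0.3, 0.1]
contact_force: [-0.5, 0.9, -0.6]
gripper_width: 0.0854
```

Request:
{"name": "send_rows", "arguments": {
  "newtons": 80,
  "commands": [
    {"xyz": [0, 0, 0], "angular": [0, 0, 0], "claw": 0},
    {"xyz": [0, 0, 0], "angular": [0, 0, 0], "claw": 0},
    {"xyz": [0, 0, 0], "angular": [0, 0, 0], "claw": 0},
    {"xyz": [0, 0, 0], "angular": [0, 0, 0], "claw": 0},
    {"xyz": [0, 0, 0], "angular": [0, 0, 0], "claw": 0}
  ]
}}

```text
time_s: 13.6
tool_pos: [0.5558, -0.2812, 0.1391]
orientation: [-179.8, 0.1, 0.1]
contact_force: [0.0, -1.3, 4.3]
gripper_width: 0.0221
```

```bash
sed -i "s/\[180,0,90\]/[180,0,0]/" r.py; python3 r.py .506 -.261 -1.5
```

```text
t 13.6 ang -22.120136464766844 r 0.05375042044237997 z 0.1391358950032198 F [ 0.0251 -1.3442  4.3254] ccw tang F -1.2358662809099765 rad 0.5293959269096707
ang [-0.0037  0.0022  0.0018]
[ 0.6  1.8 -1.9]
[-0.   3.1 -1.9]
[-0.6  4.4 -1.9]
[-1.3  5.7 -1.9]
[-2.   6.9 -1.9]
```

Request:
{"name": "send_rows", "arguments": {
  "commands": [
    {"xyz": [-0.4, 1.3, 0], "angular": [0, 0, 0], "claw": 0},
    {"xyz": [-0.9, 2.6, 0], "angular": [0, 0, 0], "claw": 0},
    {"xyz": [-1.5, 3.9, 0], "angular": [0, 0, 0], "claw": 0},
    {"xyz": [-2.1, 5.2, 0], "angular": [0, 0, 0], "claw": 0},
    {"xyz": [-2.1, 5.2, 0], "angular": [0, 0, 0], "claw": 0}
  ]
}}

```text
time_s: 14.1
tool_pos: [0.5535, -0.2865, 0.1392]
orientation: [-179.8, 0.2, 0.1]
contact_force: [-1.2, 3.3, 2.4]
gripper_width: 0.0216
```

```bash
python3 r.py .506 -.261 -1.5
```

```text
t 14.1 ang -28.218651605527917 r 0.053853730464950914 z 0.13919443807137155 F [-1.2182  3.2903  2.4413] ccw tang F 2.323232656797847 rad -2.6292007049413098
ang [-0.004   0.0027  0.0016]
[ 0.3  1.8 -1.8]
[-0.4  3.  -1.8]
[-1.2  4.3 -1.8]
[-2.   5.5 -1.8]
[-2.8  6.6 -1.8]
```

It moves freely with a tangential force of about 2–3 N, so −22° was a slip and not the stop. I'm continuing clockwise with a firmer grip and smaller steps.

```bash
python3 r.py .505 -.261 -9
```

```text
t 14.1 ang -27.723703469872977 r 0.05473692235059796 z 0.13919443807137155 F [-1.2182  3.2903  2.4413] ccw tang F 2.345857974774271 rad -2.609033669131892
ang [-0.004   0.0027  0.0016]
[-4.4  7.4 -1.8]
[-10.1  13.9  -1.8]
[-16.7  19.4  -1.8]
[-24.1  23.8  -1.8]
[-32.2  27.   -1.8]
```

Request:
{"name": "send_rows", "arguments": {
  "newtons": 110,
  "commands": [
    {"xyz": [-4.4, 7.4, 0], "angular": [0, 0, 0], "claw": 0},
    {"xyz": [-10.1, 13.9, 0], "angular": [0, 0, 0], "claw": 0},
    {"xyz": [-16.7, 19.4, 0], "angular": [0, 0, 0], "claw": 0},
    {"xyz": [-24.1, 23.8, 0], "angular": [0, 0, 0], "claw": 0},
    {"xyz": [-32.2, 27, 0], "angular": [0, 0, 0], "claw": 0}
  ]
}}

```text
time_s: 14.6
tool_pos: [0.5438, -0.294, 0.1396]
orientation: [-177.7, -3.1, 0.2]
contact_force: [98.1, 69.1, -26.9]
gripper_width: 0.0216
```

```bash
python3 r.py .505 -.261 -12
```

```text
t 14.6 ang -40.38976201721979 r 0.05093810213699909 z 0.13958338955252605 F [ 98.1045  69.0574 -26.8871] ccw tang F 116.16795371320774 rad 29.97361128053077
ang [-0.0399 -0.0535  0.0053]
[-5.2 10.5 -2.1]
[-15.   16.4  -2.9]
[-25.8  20.2  -3.6]
[-37.2  21.7  -4.3]
[-48.7  20.7  -4.9]
```

The force rose sharply, so this is the real stop, at around −38°. I'm relaxing immediately.

Request:
{"name": "send_rows", "arguments": {
  "commands": [
    {"xyz": [2, -2, 0], "angular": [-0.03, -0.04, 0], "claw": 0},
    {"xyz": [2, -2, 0], "angular": [-0.04, -0.05, 0], "claw": 0},
    {"xyz": [2, -2, 0], "angular": [-0.04, -0.05, 0], "claw": 0},
    {"xyz": [2, -2, 0], "angular": [-0.04, -0.05, 0], "claw": 0},
    {"xyz": [2, -2, 0], "angular": [-0.04, -0.05, 0], "claw": 0}
  ]
}}

```text
time_s: 15.1
tool_pos: [0.5453, -0.2923, 0.1394]
orientation: [-179.9, -0.2, 0.2]
contact_force: [1.2, 5.5, -1.0]
gripper_width: 0.0213
```

```bash
python3 r.py .505 -.261 -1
```

```text
t 15.1 ang -37.802723264854976 r 0.05106019578674121 z 0.13936803995470154 F [ 1.1672  5.5095 -0.9882] ccw tang F 5.06866800883991 rad -2.454769919070776
ang [-0.0014 -0.0041  0.0036]
[ 2.5  3.2 -1.6]
[ 1.9  3.9 -1.6]
[ 1.3  4.6 -1.6]
[ 0.6  5.4 -1.6]
[-0.   6.1 -1.6]
```

Request:
{"name": "send_rows", "arguments": {
  "commands": [
    {"xyz": [0, 0, 0], "angular": [0, 0, 0], "claw": 0},
    {"xyz": [0, 0, 0], "angular": [0, 0, 0], "claw": 1},
    {"xyz": [0, 0, 0], "angular": [0, 0, 0], "claw": 1},
    {"xyz": [0, 0, 0], "angular": [0, 0, 0], "claw": 1},
    {"xyz": [0, 0, 0], "angular": [0, 0, 0], "claw": 1}
  ]
}}

```text
time_s: 15.6
tool_pos: [0.5452, -0.2931, 0.1396]
orientation: [-180.0, -0.2, 0.2]
contact_force: [0.0, 0.1, 0.1]
gripper_width: 0.0781
```

Request:
{"name": "send_rows", "arguments": {
  "commands": [
    {"xyz": [0, 0, 0], "angular": [0, 0, 0], "claw": 1},
    {"xyz": [0, 0, -40], "angular": [0, 0, 0], "claw": 1},
    {"xyz": [0, 0, -80], "angular": [0, 0, 0], "claw": 1},
    {"xyz": [0, 0, -112], "angular": [0, 0, 0], "claw": 1},
    {"xyz": [0, 0, -112], "angular": [0, 0, 0], "claw": 1}
  ]
}}

```text
time_s: 16.1
tool_pos: [0.5471, -0.295, 0.259]
orientation: [179.6, -0.8, 0.2]
contact_force: [0.4, -0.6, 1.0]
gripper_width: 0.0852
```

```bash
python3 -c "
from h import *
import cv2
go(.556,-.281,.25,0)
im=read_camera('wrist')[:,:,::-1]
cv2.imwrite('pics/w8.png',cv2.resize(im[120:320,140:400],None,fx=3,fy=3,interpolation=cv2.INTER_CUBIC))"
```

```text
t 16.1 pos [ 0.5471 -0.295   0.259 ] [179.6214  -0.7836   0.1693] F [ 0.444  -0.571   0.9727] w 0.08521456640546321
xyz mm [  8.9 -14.    9. ] ang [ 0.0066 -0.0137  0.0029]
```

View pics/w8.png

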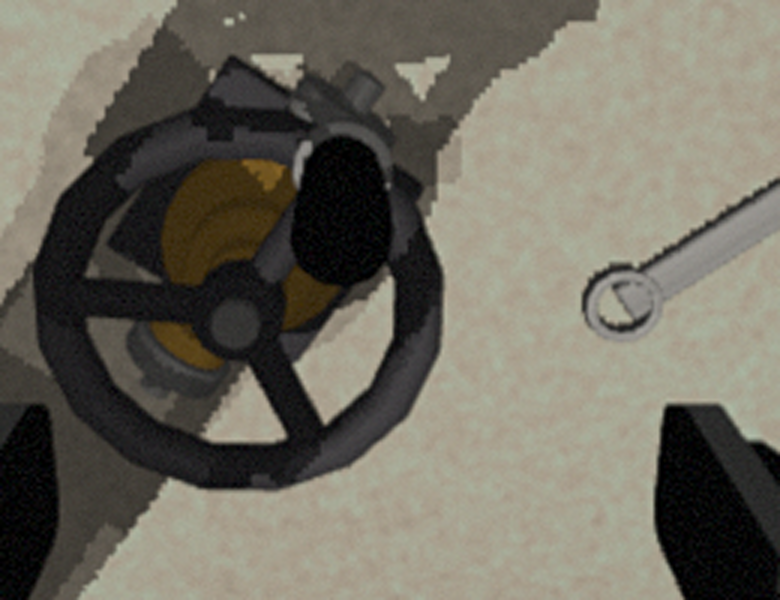

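```bash
python3 -c "
from h import *
c=wat(218.3,229,.117); h=wat(254,198.5,.178); d=(h-c)[:2]; print(c,h,np.linalg.norm(d),np.degrees(np.arctan2(d[1],d[0])))
"; grep -n . /dev/null; python3 -c "
from h import *
go(.549,-.294,.14,0)"
```

```text
[ 0.5045 -0.2605  0.117 ] [ 0.5527 -0.2918  0.178 ] 0.05750008620180699 -32.949722493598536
t 16.15 pos [ 0.546  -0.2942  0.2557] [179.7808  -0.5669   0.1649] F [ 0.6222  0.1848 -0.09  ] w 0.08520080957559853
xyz mm [  1.8  -0.7 115.7] ang [ 0.0038 -0.0099  0.0029]
```

The handle is at about (0.551,−0.292), an angle of about −34°. My grip had drifted 5 mm along the pads, so I'm regripping centred.

Request:
{"name": "send_rows", "arguments": {
  "commands": [
    {"xyz": [5, -2, 0], "angular": [0, -0.01, 0], "claw": 1},
    {"xyz": [5, -2, 35], "angular": [0, -0.01, 0], "claw": 1},
    {"xyz": [5, -2, 70], "angular": [0, -0.01, 0], "claw": 1},
    {"xyz": [5, -2, 100], "angular": [0, -0.01, 0], "claw": 1},
    {"xyz": [5, -2, 115], "angular": [0, -0.01, 0], "claw": 1}
  ]
}}

```text
time_s: 16.65
tool_pos: [0.5499, -0.2908, 0.1349]
orientation: [-179.9, 0.4, 0.2]
contact_force: [0.4, 0.3, -0.7]
gripper_width: 0.0854
```

```bash
python3 -c "
from h import *
go(.551,-.292,.14,0)"
```

```text
t 16.65 pos [ 0.5499 -0.2908  0.1349] [-179.9419    0.4259    0.1774] F [ 0.3516  0.3108 -0.6867] w 0.08540825195314931
xyz mm [ 1.1  1.2 -5.1] ang [-0.001   0.0074  0.0031]
```

Request:
{"name": "send_rows", "arguments": {
  "newtons": 80,
  "commands": [
    {"xyz": [1, 1, -5], "angular": [0, 0.007, 0], "claw": 1},
    {"xyz": [1, 1, -5], "angular": [0, 0.007, 0], "claw": 0},
    {"xyz": [1, 1, -5], "angular": [0, 0.007, 0], "claw": 0},
    {"xyz": [1, 1, -5], "angular": [0, 0.007, 0], "claw": 0},
    {"xyz": [1, 1, -5], "angular": [0, 0.007, 0], "claw": 0}
  ]
}}

```text
time_s: 17.15
tool_pos: [0.5516, -0.2923, 0.1415]
orientation: [180.0, -0.1, 0.2]
contact_force: [-0.1, 0.5, 0.4]
gripper_width: 0.0281
```

Request:
{"name": "send_rows", "arguments": {
  "commands": [
    {"xyz": [0, 0, 0], "angular": [0, 0, 0], "claw": 0},
    {"xyz": [0, 0, 0], "angular": [0, 0, 0], "claw": 0},
    {"xyz": [0, 0, 0], "angular": [0, 0, 0], "claw": 0},
    {"xyz": [-0.5, 1, 0], "angular": [0, 0, 0], "claw": 0},
    {"xyz": [-0.5, 1, 0], "angular": [0, 0, 0], "claw": 0}
  ]
}}

```text
time_s: 17.65
tool_pos: [0.5515, -0.2923, 0.1417]
orientation: [-179.9, -0.1, 0.2]
contact_force: [1.0, 4.9, 1.1]
gripper_width: 0.0216
```

```bash
python3 r.py .505 -.261 -1.5
```

```text
t 17.65 ang -33.914123090630596 r 0.05607546071111936 z 0.14165960392774316 F [0.9774 4.8857 1.1306] ccw tang F 4.599855300851257 rad -1.9148907150642893
ang [-0.0017 -0.0025  0.0032]
[-1.7  0.6  0.7]
[-2.6  1.7  0.7]
[-3.5  2.9  0.6]
[-4.4  4.   0.6]
[-5.3  5.1  0.6]
```

Now a gentle confirmation of the stop, 2 mm clockwise.

Request:
{"name": "send_rows", "arguments": {
  "commands": [
    {"xyz": [-0.4, 0.6, 0], "angular": [0, 0, 0], "claw": 0},
    {"xyz": [-0.8, 1.2, 0], "angular": [0, 0, 0], "claw": 0},
    {"xyz": [-1, 1.6, 0], "angular": [0, 0, 0], "claw": 0},
    {"xyz": [-1, 1.6, 0], "angular": [0, 0, 0], "claw": 0},
    {"xyz": [-1, 1.6, 0], "angular": [0, 0, 0], "claw": 0}
  ]
}}

```text
time_s: 18.15
tool_pos: [0.5515, -0.2923, 0.1417]
orientation: [-179.7, -0.3, 0.2]
contact_force: [3.1, 8.1, -1.2]
gripper_width: 0.0223
```

```bash
python3 r.py .505 -.261 9
```

```text
t 18.15 ang -34.00233482075258 r 0.056051463194257904 z 0.14168060239506378 F [ 3.0565  8.0668 -1.1795] ccw tang F 8.396743531772973 rad -1.9772462049266255
ang [-0.0046 -0.0044  0.0038]
[ 3.4 -8.1  0.7]
[  6.5 -16.2   0.8]
[  8.2 -24.6   0.8]
[  8.6 -33.2   0.9]
[  7.7 -41.8   0.9]
```

It didn't move at 8.4 N, which is well above the 2–3 N running force, so the valve is on its stop. The reference TCP is (0.5515, −0.2923), angle −34°. Now I back off 720° counter-clockwise in 60° calls.

```bash
python3 r.py .506 -.2615 12
```

```text
t 18.15 ang -34.15325141595251 r 0.054943025661207415 z 0.14168060239506378 F [ 3.0565  8.0668 -1.1795] ccw tang F 8.391506360219914 rad -1.9993562713175252
ang [-0.0046 -0.0044  0.0038]
[  5.5 -10.1   0.8]
[  8.7 -21.1   0.8]
[  9.6 -32.6   0.9]
[  8.1 -44.    0.9]
[  4.2 -54.8   1. ]
```

Request:
{"name": "send_rows", "arguments": {
  "commands": [
    {"xyz": [5.5, -10.1, 0.5], "angular": [-0.003, -0.003, 0], "claw": 0},
    {"xyz": [8.7, -21.1, 0.5], "angular": [-0.003, -0.003, 0], "claw": 0},
    {"xyz": [9.6, -32.6, 0.5], "angular": [-0.003, -0.003, 0], "claw": 0},
    {"xyz": [8.1, -44, 0.5], "angular": [-0.003, -0.003, 0], "claw": 0},
    {"xyz": [4.2, -54.8, 0.5], "angular": [-0.003, -0.003, 0], "claw": 0}
  ]
}}

```text
time_s: 18.65
tool_pos: [0.5558, -0.2367, 0.1417]
orientation: [-180.0, -0.2, 0.2]
contact_force: [0.4, -3.6, 0.9]
gripper_width: 0.0221
```

```bash
python3 r.py .506 -.2615 12
```

```text
t 18.65 ang 26.46706020222803 r 0.05565518409459223 z 0.14168997050652504 F [ 0.4361 -3.6248  0.864 ] ccw tang F -3.4392040306901044 rad -1.2251267120267884
ang [-0.0008 -0.0028  0.0042]
[-6.7 -9.4  0.7]
[-14.7 -17.7   0.7]
[-24.3 -24.1   0.6]
[-35.  -28.3   0.6]
[-46.3 -30.3   0.6]
```

Request:
{"name": "send_rows", "arguments": {
  "commands": [
    {"xyz": [-6.3, -9.5, 0], "angular": [0, -0.003, 0], "claw": 0},
    {"xyz": [-14.5, -17.8, 0], "angular": [0, -0.003, 0], "claw": 0},
    {"xyz": [-24.1, -24.3, 0], "angular": [0, -0.003, 0], "claw": 0},
    {"xyz": [-34.8, -28.6, 0], "angular": [0, -0.003, 0], "claw": 0},
    {"xyz": [-46.3, -30.6, 0], "angular": [0, -0.003, 0], "claw": 0}
  ]
}}

```text
time_s: 19.15
tool_pos: [0.5086, -0.2059, 0.1417]
orientation: [-180.0, -0.0, 0.3]
contact_force: [2.2, -3.9, -0.7]
gripper_width: 0.0221
```

```bash
python3 r.py .506 -.2615 12
```

```text
t 19.15 ang 87.2985590216965 r 0.05570501906900535 z 0.1416749987966709 F [ 2.1938 -3.8554 -0.7386] ccw tang F -2.3730542113136663 rad -3.747698511285601
ang [-0.0008 -0.0006  0.0044]
[-11.5   1.3   0.7]
[-22.6   4.3   0.7]
[-32.9   9.5   0.6]
[-41.8  16.8   0.6]
[-49.   25.7   0.6]
```

Request:
{"name": "send_rows", "arguments": {
  "commands": [
    {"xyz": [-11.5, 1, 0], "angular": [0, 0, 0], "claw": 0},
    {"xyz": [-22.6, 4, 0], "angular": [0, 0, 0], "claw": 0},
    {"xyz": [-32.9, 9.3, 0], "angular": [0, 0, 0], "claw": 0},
    {"xyz": [-41.8, 16.6, 0], "angular": [0, 0, 0], "claw": 0},
    {"xyz": [-49, 25.6, 0], "angular": [0, 0, 0], "claw": 0}
  ]
}}

```text
time_s: 19.65
tool_pos: [0.4593, -0.232, 0.1417]
orientation: [-179.9, -0.1, 0.2]
contact_force: [7.5, -0.9, -3.4]
gripper_width: 0.0218
```

```bash
python3 r.py .506 -.2615 12
```

```text
t 19.65 ang 147.75433106471255 r 0.05522588338238685 z 0.14167798900729023 F [ 7.5045 -0.8979 -3.4247] ccw tang F -3.2446595786754986 rad -6.82615883881049
ang [-0.0016 -0.0017  0.0041]
[-4.9 10.4  0.7]
[-7.8 21.5  0.6]
[-8.3 33.   0.6]
[-6.4 44.4  0.6]
[-2.2 55.1  0.6]
```

Request:
{"name": "send_rows", "arguments": {
  "commands": [
    {"xyz": [-4.3, 10.4, 0], "angular": [0, 0, 0], "claw": 0},
    {"xyz": [-7.1, 21.5, 0], "angular": [0, 0, 0], "claw": 0},
    {"xyz": [-7.6, 33, 0], "angular": [0, 0, 0], "claw": 0},
    {"xyz": [-5.7, 44.4, 0], "angular": [0, 0, 0], "claw": 0},
    {"xyz": [-1.6, 55.1, 0], "angular": [0, 0, 0], "claw": 0}
  ]
}}

```text
time_s: 20.15
tool_pos: [0.4581, -0.2877, 0.1416]
orientation: [-179.8, -0.1, 0.2]
contact_force: [4.3, 5.3, 1.3]
gripper_width: 0.0218
```

```bash
python3 r.py .5066 -.2615 12
```

```text
t 20.15 ang -151.5664880007194 r 0.05511469606818776 z 0.14164016061238532 F [4.2923 5.328  1.2928] ccw tang F -2.641605013083669 rad -6.311371019593164
ang [-0.0029 -0.0016  0.0038]
[6.6 9.5 0.6]
[14.9 17.4  0.6]
[24.6 23.5  0.6]
[35.5 27.4  0.6]
[46.9 28.9  0.6]
```

Request:
{"name": "send_rows", "arguments": {
  "commands": [
    {"xyz": [6.6, 9.3, 0], "angular": [0, 0, 0], "claw": 0},
    {"xyz": [14.9, 17, 0], "angular": [0, 0, 0], "claw": 0},
    {"xyz": [24.6, 23, 0], "angular": [0, 0, 0], "claw": 0},
    {"xyz": [35.5, 26.8, 0], "angular": [0, 0, 0], "claw": 0},
    {"xyz": [46.9, 28.3, 0], "angular": [0, 0, 0], "claw": 0}
  ]
}}

```text
time_s: 20.65
tool_pos: [0.5053, -0.3161, 0.1416]
orientation: [-179.8, 0.1, 0.2]
contact_force: [-2.8, 7.0, 7.1]
gripper_width: 0.022
```

```bash
python3 r.py .5066 -.2612 12
```

```text
t 20.65 ang -91.35299716323246 r 0.054873056453400945 z 0.14161279767308435 F [-2.7775  6.9675  7.1107] ccw tang F -2.9412702305391214 rad -6.89998238480955
ang [-0.0043  0.0011  0.0038]
[11.5 -0.8  0.6]
[22.5 -4.   0.6]
[32.6 -9.5  0.6]
[ 41.4 -16.9   0.6]
[ 48.4 -26.1   0.7]
```

Request:
{"name": "send_rows", "arguments": {
  "commands": [
    {"xyz": [11.4, -1.3, 0], "angular": [0, 0, 0], "claw": 0},
    {"xyz": [22.3, -4.6, 0], "angular": [0, 0, 0], "claw": 0},
    {"xyz": [32.3, -10, 0], "angular": [0, 0, 0], "claw": 0},
    {"xyz": [41, -17.3, 0], "angular": [0, 0, 0], "claw": 0},
    {"xyz": [48, -26.5, 0], "angular": [0, 0, 0], "claw": 0}
  ]
}}

```text
time_s: 21.15
tool_pos: [0.5527, -0.2906, 0.1416]
orientation: [-179.9, 0.3, 0.2]
contact_force: [-7.0, 0.8, 4.6]
gripper_width: 0.0224
```

```bash
python3 r.py .5066 -.2612 12
```

```text
t 21.15 ang -32.48595419406946 r 0.054687879712520364 z 0.1415897190814995 F [-7.0414  0.7981  4.5759] ccw tang F -3.108706576578781 rad -6.368230547477366
ang [-0.0023  0.0051  0.0039]
[  5.4 -10.1   0.6]
[  8.4 -21.2   0.6]
[  8.9 -32.7   0.6]
[  7.  -44.1   0.7]
[  2.9 -54.8   0.7]
```

One turn is done (TCP within 2 mm of the reference). Second turn.

Request:
{"name": "send_rows", "arguments": {
  "commands": [
    {"xyz": [5, -10.1, 0], "angular": [0, 0.005, 0], "claw": 0},
    {"xyz": [8, -21.1, 0], "angular": [0, 0.005, 0], "claw": 0},
    {"xyz": [8.5, -32.5, 0], "angular": [0, 0.005, 0], "claw": 0},
    {"xyz": [6.6, -43.8, 0], "angular": [0, 0.005, 0], "claw": 0},
    {"xyz": [2.5, -54.5, 0], "angular": [0, 0.005, 0], "claw": 0}
  ]
}}

```text
time_s: 21.65
tool_pos: [0.5552, -0.2356, 0.1417]
orientation: [-179.9, -0.1, 0.2]
contact_force: [-1.9, -4.2, 2.2]
gripper_width: 0.0222
```

```bash
python3 r.py .5062 -.2612 12
```

```text
t 21.65 ang 27.575124784263473 r 0.055317291014939395 z 0.1416671695573079 F [-1.8837 -4.2196  2.1507] ccw tang F -2.868273322827145 rad -3.62306275369384
ang [-0.0012 -0.0009  0.0042]
[-6.6 -9.5  0.7]
[-14.8 -17.5   0.7]
[-24.5 -23.7   0.7]
[-35.2 -27.8   0.7]
[-46.6 -29.5   0.7]
```

Request:
{"name": "send_rows", "arguments": {
  "commands": [
    {"xyz": [-6.6, -9.5, 0], "angular": [0, 0, 0], "claw": 0},
    {"xyz": [-14.8, -17.5, 0], "angular": [0, 0, 0], "claw": 0},
    {"xyz": [-24.5, -23.7, 0], "angular": [0, 0, 0], "claw": 0},
    {"xyz": [-35.2, -27.8, 0], "angular": [0, 0, 0], "claw": 0},
    {"xyz": [-46.6, -29.5, 0], "angular": [0, 0, 0], "claw": 0}
  ]
}}

```text
time_s: 22.15
tool_pos: [0.5078, -0.2058, 0.1417]
orientation: [-179.9, -0.1, 0.3]
contact_force: [2.4, -4.6, -0.2]
gripper_width: 0.0221
```

```bash
python3 r.py .5062 -.2612 12
```

```text
t 22.15 ang 88.33890244949552 r 0.05542069651808636 z 0.1416514032578858 F [ 2.3969 -4.6334 -0.1601] ccw tang F -2.5301758774133383 rad -4.562014278283678
ang [-0.0012 -0.0019  0.0045]
[-11.5   1.2   0.6]
[-22.5   4.4   0.6]
[-32.7   9.8   0.6]
[-41.5  17.2   0.6]
[-48.5  26.3   0.5]
```

Request:
{"name": "send_rows", "arguments": {
  "commands": [
    {"xyz": [-11.5, 1.2, 0], "angular": [0, 0, 0], "claw": 0},
    {"xyz": [-22.5, 4.4, 0], "angular": [0, 0, 0], "claw": 0},
    {"xyz": [-32.7, 9.8, 0], "angular": [0, 0, 0], "claw": 0},
    {"xyz": [-41.5, 17.2, 0], "angular": [0, 0, 0], "claw": 0},
    {"xyz": [-48.5, 26.3, 0], "angular": [0, 0, 0], "claw": 0}
  ]
}}

```text
time_s: 22.65
tool_pos: [0.4589, -0.2326, 0.1416]
orientation: [-179.9, -0.2, 0.2]
contact_force: [6.6, 0.1, -1.7]
gripper_width: 0.0219
```

```bash
python3 r.py .5062 -.2612 12
```

```text
t 22.65 ang 148.85582120713934 r 0.05522630181144277 z 0.14164253350692524 F [ 6.5545  0.0926 -1.7444] ccw tang F -3.4691837354621504 rad -5.561888946346153
ang [-0.0022 -0.0028  0.0042]
[-4.7 10.5  0.6]
[-7.4 21.7  0.6]
[-7.7 33.2  0.5]
[-5.6 44.5  0.5]
[-1.1 55.1  0.5]
```

Request:
{"name": "send_rows", "arguments": {
  "commands": [
    {"xyz": [-4.4, 10.5, 0], "angular": [0, 0, 0], "claw": 0},
    {"xyz": [-7.1, 21.7, 0], "angular": [0, 0, 0], "claw": 0},
    {"xyz": [-7.4, 33.2, 0], "angular": [0, 0, 0], "claw": 0},
    {"xyz": [-5.3, 44.5, 0], "angular": [0, 0, 0], "claw": 0},
    {"xyz": [-0.9, 55, 0], "angular": [0, 0, 0], "claw": 0}
  ]
}}

```text
time_s: 23.15
tool_pos: [0.4584, -0.2882, 0.1416]
orientation: [-179.8, -0.1, 0.2]
contact_force: [4.3, 5.2, 2.9]
gripper_width: 0.0219
```

```bash
python3 r.py .5062 -.2612 11.5
```

```text
t 23.15 ang -150.50915186706 r 0.054899005431014385 z 0.1416112830650907 F [4.3199 5.1528 2.9177] ccw tang F -2.3585585576738195 rad -6.2967965691739565
ang [-0.0037 -0.0024  0.0039]
[6.2 9.1 0.6]
[14.2 16.7  0.6]
[23.6 22.5  0.6]
[33.9 26.4  0.6]
[44.8 28.1  0.6]
```

Request:
{"name": "send_rows", "arguments": {
  "commands": [
    {"xyz": [6.2, 9, 0], "angular": [0, 0, 0], "claw": 0},
    {"xyz": [14.2, 16.5, 0], "angular": [0, 0, 0], "claw": 0},
    {"xyz": [23.6, 22.2, 0], "angular": [0, 0, 0], "claw": 0},
    {"xyz": [33.9, 26, 0], "angular": [0, 0, 0], "claw": 0},
    {"xyz": [44.8, 27.7, 0], "angular": [0, 0, 0], "claw": 0}
  ]
}}

```text
time_s: 23.65
tool_pos: [0.5031, -0.3159, 0.1416]
orientation: [-179.7, 0.1, 0.2]
contact_force: [-3.5, 7.1, 6.8]
gripper_width: 0.022
```

```bash
python3 r.py .5062 -.2612 11.6; python3 -c "
from h import *
go(.5515,-.2923,.1415,0)"
```

```text
t 23.65 ang -93.27523705350197 r 0.05480407704274473 z 0.14156424838895937 F [-3.506   7.0622  6.8226] ccw tang F -3.9037733604518596 rad -6.8503772231959354
ang [-0.0056  0.001   0.004 ]
[11.1 -0.2  0.6]
[21.9 -2.9  0.6]
[31.9 -7.7  0.6]
[ 40.8 -14.4   0.6]
[ 48.1 -22.8   0.6]
t 23.65 pos [ 0.5031 -0.3159  0.1416] [-179.6769    0.0584    0.2272] F [-3.506   7.0622  6.8226] w 0.02202027805872972
xyz mm [ 48.5 -23.4   0.1] ang [-0.0056  0.001   0.004 ]
```

Request:
{"name": "send_rows", "arguments": {
  "commands": [
    {"xyz": [11.1, -0.5, 0], "angular": [0, 0, 0], "claw": 0},
    {"xyz": [21.9, -3.2, 0], "angular": [0, 0, 0], "claw": 0},
    {"xyz": [31.9, -8, 0], "angular": [0, 0, 0], "claw": 0},
    {"xyz": [40.8, -14.7, 0], "angular": [0, 0, 0], "claw": 0},
    {"xyz": [48.2, -23.2, 0], "angular": [0, 0, 0], "claw": 0}
  ]
}}

```text
time_s: 24.15
tool_pos: [0.5504, -0.2939, 0.1416]
orientation: [-179.8, 0.3, 0.2]
contact_force: [-5.7, 0.3, 5.2]
gripper_width: 0.0221
```

Request:
{"name": "send_rows", "arguments": {
  "commands": [
    {"xyz": [0, 0, 0], "angular": [0, 0, 0], "claw": 0},
    {"xyz": [0, 0, 0], "angular": [0, 0, 0], "claw": 0},
    {"xyz": [0, 0, 0], "angular": [0, 0, 0], "claw": 0},
    {"xyz": [0, 0, 0], "angular": [0, 0, 0], "claw": 0},
    {"xyz": [0, 0, 0], "angular": [0, 0, 0], "claw": 0}
  ]
}}

```text
time_s: 24.65
tool_pos: [0.5501, -0.2942, 0.1416]
orientation: [-179.7, 0.4, 0.2]
contact_force: [-1.9, 4.3, 5.2]
gripper_width: 0.022
```

```bash
python3 -c "
from h import *
import cv2
go(.5515,-.2923,.1415,0)
for n in ('wrist','scene','top'): cv2.imwrite(f'pics/{n}9.png',read_camera(n)[:,:,::-1])
print(read_state()['joint_vel'])"
```

```text
t 24.65 pos [ 0.5501 -0.2942  0.1416] [-179.7428    0.4486    0.2461] F [-1.9407  4.3484  5.2337] w 0.0220220541854981
xyz mm [ 1.4 -1.9  0.1] ang [-0.0045  0.0078  0.0043]
[ 0.0314 -0.1166  0.1191  0.0194 -0.1444  0.053 ]
```

View pics/wrist9.png

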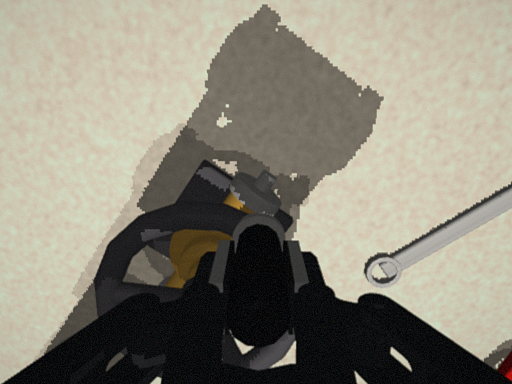

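View pics/scene9.png

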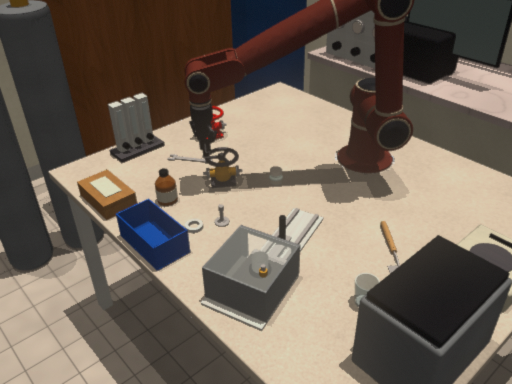

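View pics/top9.png

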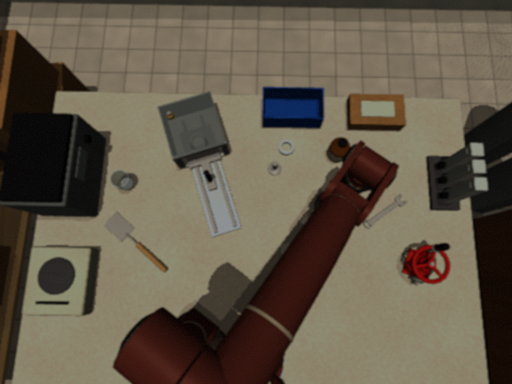

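The handle is still centred between the pads, the tray post stands home, and the bystanders are where they were. The TCP is about 2° short of the reference, so I add a small nudge.

Request:
{"name": "send_rows", "arguments": {
  "commands": [
    {"xyz": [0.6, -1, 0], "angular": [0, 0.004, 0], "claw": 0},
    {"xyz": [1.2, -2, 0], "angular": [0, 0.004, 0], "claw": 0},
    {"xyz": [1.2, -2, 0], "angular": [0, 0.004, 0], "claw": 0},
    {"xyz": [1.2, -2, 0], "angular": [0, 0.004, 0], "claw": 0},
    {"xyz": [1.2, -2, 0], "angular": [0, 0.004, 0], "claw": 0}
  ]
}}

```text
time_s: 25.3
tool_pos: [0.5512, -0.2927, 0.1416]
orientation: [-179.8, 0.2, 0.2]
contact_force: [-3.2, -0.6, 4.6]
gripper_width: 0.022
```

Request:
{"name": "send_rows", "arguments": {
  "commands": [
    {"xyz": [0, 0, 0], "angular": [0, 0, 0], "claw": 0},
    {"xyz": [0, 0, 0], "angular": [0, 0, 0], "claw": 0},
    {"xyz": [0, 0, 0], "angular": [0, 0, 0], "claw": 0},
    {"xyz": [0, 0, 0], "angular": [0, 0, 0], "claw": 0},
    {"xyz": [0, 0, 0], "angular": [0, 0, 0], "claw": 0}
  ]
}}

```text
time_s: 25.8
tool_pos: [0.5512, -0.2927, 0.1416]
orientation: [-179.8, 0.2, 0.2]
contact_force: [-2.4, 0.1, 4.9]
gripper_width: 0.022
```

```bash
python3 -c "
from h import *
go(.5515,-.2923,.1415,0); print(read_state()['joint_vel'])"
```

```text
t 25.8 pos [ 0.5512 -0.2927  0.1416] [-179.7926    0.2214    0.2335] F [-2.4437  0.0625  4.9486] w 0.021980734768550208
xyz mm [ 0.3 -0.4  0.1] ang [-0.0036  0.0039  0.0041]
[-0.0275 -0.0233  0.0444  0.173   0.0687  0.0303]
```

```bash
python3 -c "
from cell import *
print(job_done())"
```

```text
the job is handed in; nothing more can be done
None
```

The tray is home, and the valve was closed on its stop and then backed off two full turns. The gripper still holds the handle. The job went in at 25.8 s, but **one check was bad**: the wrist force may have broken its 120 N limit once.

- **Wrist force:** on the second clockwise run the arm hit the valve's stop harder than intended. The reading at the end of that call was about 123 N (98, 69, −27 N). I backed off at once, but I can't tell whether this counts as a failure.
- **Tray:** it slid about 115 mm, then met its stop at about 21 N. The grip post stands about 78 mm before the mouth, against the 80 mm given for home.
- **First closing attempt:** the fingers slid off the handle. I took it for the stop, then thought it was a plain slip. It was most likely the stop after all, and that is why the next run hit it so hard.
- **Stop reference:** I regripped the handle centred and tested the stop gently. It did not move at 8 N, while the wheel turns at 2–3 N, so I measured the two turns from there.
- **Two turns:** I turned it 720° counter-clockwise, and the tool came back to within 0.5 mm (about 0.5°) of that reference. The handle sits centred between the pads, the grip is set to 80 N, and the arm was at rest.
- **Bystanders:** in the last scene and top pictures the loose things look unmoved, though the arm covered the sample jar in the top view. I judged this by eye and did not measure it.

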